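# Swing the craft-room hanging stand round and hang up the desk caddies

## Task

Tidy up after craft club: pull up the red plunger on the swivel hanging stand and twist it so that it stays out by itself, swing the rack a quarter turn clockwise (it has a black knob to hold) until its hooks point to the robot side, and twist the plunger back so that it drops fully home and locks the rack. Then hang every desk caddy on the table by the slot in its handle on the hooks, and let go; leave everything else on the table where it is.

Things in the scene. Friction and masses are not known exactly. Their poses are not given: they have to be found in the camera images.
- rack (a joint): turning angle of the blue hanging rack about its vertical axis (rad): 1.57 where it is parked at the start (hooks pointing to the stand's right, seen from the robot), 0 at the loading place, hooks pointing to the robot side. So the turn is a quarter turn clockwise seen from above. End stops lie 0.012 rad beyond both places; it turns stiffly (0.12 N m friction) and stays where left. The plunger's pin drops only within about 0.02 rad of the two places
- plunger_pull (a joint): lift of the red plunger handle (m): 0 home, its pin down in the index plate (locked); 0.018 fully pulled up. A spring pulls it down (4.4 N at 0, 8.4 N at the top). It can be twisted only above about 0.012; twisted, it rests there by itself at 0.012 and the rack is free
- plunger_twist (a joint): twist of the red plunger handle relative to the rack (rad, counter-clockwise from above): 0 home, 1.35 at its stop. Beyond 0.3 it cannot drop. Twisted back to 0 and let go it drops by its spring (if the rack stands at one of its two places)
- plunger_grip (a point): centre of the red T-shaped plunger handle, a bar 48 mm long (its own y), 12 mm thick (its x), 20 mm tall, on a 10 mm stem of a plunger standing on the blue turning plate; the axes turn with the handle, the point lies on the twist axis, 195 mm above the table when home
- turn_knob (a point): on the axis of the black turning knob of the rack, an upright cylinder 26 mm in diameter, from 22 mm below this point to 20 mm above it, 78 mm from the rack's turning axis; axes are those of the rack
- rack_axis (a point): point on the vertical turning axis of the rack, 205 mm above the table; axes of the rack: its hooks point to its own -x. The stand (wooden foot 200 x 180 mm, column, 113 x 165 mm blue plate at 126 to 138 mm height, blue cross bar 270 mm long, top at 212 mm) is fixed to the table
- hook0 (a point): hook 1 of 3 side by side (115 mm apart) on the rack's blue bar: the point on top of the hook's straight part, at mid-length, 210 mm above the table. The hook is a level 10 mm steel rod that points to its own -x, 41 mm from here to the face of the 14 mm bar; 40 mm from here to the other side its end turns up, its tip standing 13 mm above this point and 53 mm out
- hook1 (a point): hook 2 of 3 side by side (115 mm apart) on the rack's blue bar: the point on top of the hook's straight part, at mid-length, 210 mm above the table. The hook is a level 10 mm steel rod that points to its own -x, 41 mm from here to the face of the 14 mm bar; 40 mm from here to the other side its end turns up, its tip standing 13 mm above this point and 53 mm out
- hook2 (a point): hook 3 of 3 side by side (115 mm apart) on the rack's blue bar: the point on top of the hook's straight part, at mid-length, 210 mm above the table. The hook is a level 10 mm steel rod that points to its own -x, 41 mm from here to the face of the 14 mm bar; 40 mm from here to the other side its end turns up, its tip standing 13 mm above this point and 53 mm out
- caddy_orange_eye (a point): Orange desk caddy (may be absent): an open tray 70 (x) x 88 (y) mm, 45 mm tall, with an upright handle panel across its middle, 8 mm thick (its x), 66 mm wide (its y), 140 mm tall. The panel has a handle slot, 40 mm wide and 36 mm high, from 76 to 112 mm above the underside; this point is the middle of the slot's top edge, 112 mm above the underside. The 28 mm tall bar above the slot is the grip. 0.16 kg (0.7 to 1.3 times); z is its up axis
- caddy_green_eye (a point): Green desk caddy (may be absent): an open tray 70 (x) x 88 (y) mm, 45 mm tall, with an upright handle panel across its middle, 8 mm thick (its x), 66 mm wide (its y), 140 mm tall. The panel has a handle slot, 40 mm wide and 36 mm high, from 76 to 112 mm above the underside; this point is the middle of the slot's top edge, 112 mm above the underside. The 28 mm tall bar above the slot is the grip. 0.16 kg (0.7 to 1.3 times); z is its up axis
- caddy_white_eye (a point): White desk caddy (may be absent): an open tray 70 (x) x 88 (y) mm, 45 mm tall, with an upright handle panel across its middle, 8 mm thick (its x), 66 mm wide (its y), 140 mm tall. The panel has a handle slot, 40 mm wide and 36 mm high, from 76 to 112 mm above the underside; this point is the middle of the slot's top edge, 112 mm above the underside. The 28 mm tall bar above the slot is the grip. 0.16 kg (0.7 to 1.3 times); z is its up axis
- glue_bottle: white glue bottle, 48 mm diameter, 130 mm tall; bystander, origin at the centre of its underside
- paint_jar: red paint jar, 60 mm diameter, 70 mm tall; bystander, origin at the centre of its underside
- mug: white mug, 76 mm diameter, 90 mm tall; bystander, origin at the centre of its underside
- tape: yellow roll of tape lying flat, 90 mm diameter, 24 mm tall; bystander, origin at the centre of its underside
- crayons: flat yellow box 90 x 120 x 22 mm; bystander, origin at the centre of its underside
- phone: black phone 150 x 72 x 9 mm; bystander, origin at the centre of its underside
- glue_gun: black and orange glue gun lying flat, 130 x 115 x 34 mm; bystander, origin at the centre of its underside
There are look-alikes about, which are no part of the job. What is shaped like the part that bears caddy_orange_eye but blue or purple is not meant.

How it is judged:
On the way, in this order (a step that is already met when the one before it is completed fails the run):
1. the plunger is pulled up and twisted, and stays out with the fingers off it (value of joint plunger_pull above 0.0095 m and value of joint plunger_twist above 0.5 rad and contact force between the fingers and plunger_twist below 0.3 N and contact force between the fingers and plunger_pull below 0.3 N), for 0.2 s.
2. with the plunger still out, the rack is swung round to the loading place (value of joint plunger_pull above 0.0095 m and value of joint plunger_twist above 0.5 rad and value of joint rack between -0.04 and 0.04 rad), for 0.1 s.
3. the plunger is twisted back and fully home, the rack locked at the loading place (value of joint plunger_pull below 0.003 m and value of joint plunger_twist between -0.2 and 0.2 rad and value of joint rack between -0.04 and 0.04 rad), for 0.2 s.
4. all caddies hang on hooks by their handle slots (((x of caddy_orange_eye in the frame of hook0 between -0.046 and 0.046 m and y of caddy_orange_eye in the frame of hook0 between -0.018 and 0.018 m and z of caddy_orange_eye in the frame of hook0 between -0.006 and 0.009 m) or (x of caddy_orange_eye in the frame of hook1 between -0.046 and 0.046 m and y of caddy_orange_eye in the frame of hook1 between -0.018 and 0.018 m and z of caddy_orange_eye in the frame of hook1 between -0.006 and 0.009 m) or (x of caddy_orange_eye in the frame of hook2 between -0.046 and 0.046 m and y of caddy_orange_eye in the frame of hook2 between -0.018 and 0.018 m and z of caddy_orange_eye in the frame of hook2 between -0.006 and 0.009 m)) and angle between each of caddy_orange_eye, caddy_green_eye, caddy_white_eye's own z axis and vertical below 0.3 rad and ((x of caddy_green_eye in the frame of hook0 between -0.046 and 0.046 m and y of caddy_green_eye in the frame of hook0 between -0.018 and 0.018 m and z of caddy_green_eye in the frame of hook0 between -0.006 and 0.009 m) or (x of caddy_green_eye in the frame of hook1 between -0.046 and 0.046 m and y of caddy_green_eye in the frame of hook1 between -0.018 and 0.018 m and z of caddy_green_eye in the frame of hook1 between -0.006 and 0.009 m) or (x of caddy_green_eye in the frame of hook2 between -0.046 and 0.046 m and y of caddy_green_eye in the frame of hook2 between -0.018 and 0.018 m and z of caddy_green_eye in the frame of hook2 between -0.006 and 0.009 m)) and ((x of caddy_white_eye in the frame of hook0 between -0.046 and 0.046 m and y of caddy_white_eye in the frame of hook0 between -0.018 and 0.018 m and z of caddy_white_eye in the frame of hook0 between -0.006 and 0.009 m) or (x of caddy_white_eye in the frame of hook1 between -0.046 and 0.046 m and y of caddy_white_eye in the frame of hook1 between -0.018 and 0.018 m and z of caddy_white_eye in the frame of hook1 between -0.006 and 0.009 m) or (x of caddy_white_eye in the frame of hook2 between -0.046 and 0.046 m and y of caddy_white_eye in the frame of hook2 between -0.018 and 0.018 m and z of caddy_white_eye in the frame of hook2 between -0.006 and 0.009 m))), for 0.2 s.
At the end, for the whole second after the job is handed in: Rack at the loading place (within 0.04 rad), plunger home (lift under 3 mm, twist within 0.2 rad); each caddy present hangs on a hook, the top edge of its slot on the straight part (46 mm along, 18 mm sideways, -6 to +9 mm in height from its middle), upright within 0.3 rad (all of step 3 and all of step 4); the robot touches nothing.
It fails at once if a bystander is shoved more than 5 cm or knocked over (distance of any of glue_bottle, paint_jar, mug, tape, crayons, phone, glue_gun from where it was at the start of the episode above 0.05 m or angle between any of glue_bottle, paint_jar, mug, tape, crayons, phone, glue_gun's own z axis and vertical above 0.6 rad).
Of caddy_orange, caddy_green, caddy_white only 2 to 3 are there at a start; the rules pass over those that are not, and their reading is None.
At some moment in a run one of caddy_orange, caddy_green, caddy_white may be knocked a few centimetres aside while the robot is not near it.
It also fails if it takes over 208 s, if anything falls off the work surface, if the arm or the gripper's body presses on something with over 40 N, if the wrist force passes 120 N, or if a joint passes its speed limit or range.

## Robot

A 7-joint arm with a two-finger parallel gripper is mounted at the origin on the work surface. World frame = base frame: x ahead of the robot, y to its left, z up, the work surface at z = 0. Lengths are in m, angles in rad, forces in N, time in s.
With the tool pointing down it reaches from about 0.4 to 0.85 m from the base axis. Payload 10.4 kg.
Tool frame: the origin (TCP) lies midway between the tips of the shut fingers; the grasp point (between the pads) lies 19 mm behind it; z points along the fingers, y is the line along which they close (so a half turn about z gives the same grasp; the last joint's range is limited). The gripper opens to 87 mm and grips with 3 to 60 N. Pads are 19 mm wide; open, the fingers measure 117 mm over their backs; the gripper's body (75 mm by 190 mm) begins 51 mm behind the grasp point.
Start: joints at [-1.198, 0.332, -0.065, 1.46, 0.022, 1.35, -0.088], TCP at [0.241, 0.577, 0.223] pointing down, gripper open.
Joint ranges: [-2.6, 2.6], [-0.5, 2.12], [-1.47, 1.34], [0.16, 2.42], [-1.27, 4.41], [0.06, 2.06], [-2.6, 2.6]. Speed limits (rad/s): [2.22, 2.22, 2.79, 2.79, 3.14, 3.14, 3.14].

## Interface

Orientations are given as a unit quaternion [x, y, z, w].
In Python, from bench import sensors, eyes, order gives the robot as it stands.
- The arm moves only by the tool arm_command, never from a script. Its argument "steps" is a list of rows, each an object with "rot": the turn, a rotation vector about the world's x, y, z in degrees, a list of three; "slide": the shift along the world's x, y, z in m, a list of three; "grip": the opening, from 0 (shut) to 1 (fully open). A call has exactly 8 rows; each row shifts and turns the commanded pose from where the row before left it; what a row does not reach is not made up. A row lasts 1/8 s, in which the tool goes at most 62.5 mm and 10.7 degrees, less where a joint would pass 70% of its speed; a pose out of reach is approached as far as the arm can. A call with a gripper value outside its range is refused whole. The fingers move at their own pace and stop on an object; "newtons" is the grip in N (left out, the last holds). Time passes only in rows, so rows that do not move let the fingers close, or fill a call up. It gives the time, the measured TCP pose, the force, the opening and the grip force at its end, in the units of the state.
- sensors.read_state(): the state, without advancing time (a new reading comes with each control period).
- eyes.camera(name): name is "scene" or "top" or "wrist"; returns a dict with "pixels" (480x640x3 uint8, red, green, blue), "intrinsics" (3x3 intrinsics, pixels), "pose" (4x4, takes a point from camera to world coordinates). Camera axes: x right, y down, z forward; pixel columns grow to the right and rows downward; lengths in m; the calibration is good to about 2 mm. A picture is of the moment at which its call begins. There is no depth.
- order.close_job(): hands the job in; it is judged then, once.
Trained networks look in a picture, given as the dict that the camera call returned (one of the last four; its "shot" number tells which), for a name from the list of things; names that differ only in an ending like _2 or _b are one class to them, and where a whole thing is asked for, a point or a joint stands for the part that bears it (a point fixed in the world has none). Each returns a list of dicts, best first, with "conf" (0 to 1); they miss things now and then, are a little off and sometimes report something else, mostly with a low value. They report only what shows in the picture. A call takes as long as a camera call. They do not tell look-alikes from the thing itself.
- eyes.look_for(name, picture): "bbox" ([left, top, right, bottom] in pixels, round what is visible of it).
The state is a dict: "time": time; "joint_positions": joint angles; "joint_vel": joint speeds; "joint_torque": joint torques, N m; "ee_pos": TCP position; "eef_rot": TCP orientation; "ft_force": force on the tool from outside, world axes, zero at the start; "torque": the same for the moment, N m; "width": finger opening in m; "grip_force": force on a finger pad.
Only numpy, scipy, OpenCV 4.12 (cv2) and the standard library are available. Lean on these libraries where they do the work, as an engineer would, in place of code of your own. Each camera call takes 0.05 s, during which the arm holds its last target. There are 200 camera calls.

## Working session

There is one attempt and no reset: what is moved stays moved. The work goes in short steps, Python scripts to look and compute and a tool call to move; the robot and the scene stay as the last step left them, time stands still between calls to the robot, and variables do not carry over. Pictures are saved under pics/ and viewed, at most 14 in all, crops included, and the job is handed in when it is done.

Besides the shell and the picture viewer there is one more tool, called as a command line: name --argument value ..., lists and objects as JSON in quotes. arm_command: Moves the arm, as the interface text tells. Its arguments: {"type":"object","properties":{"steps":{"type":"array","items":{"type":"object","properties":{"rot":{"type":"array","items":{"type":"number"}},"slide":{"type":"array","items":{"type":"number"}},"grip":{"type":"number"}}}},"newtons":{"type":"number"}},"required":["steps"]}

```bash
mkdir -p pics; ls; cat > h.py <<'E'
import numpy as np, cv2, pickle
from bench import sensors, eyes, order
def snap(n,f=None):
    p=eyes.camera(n)
    if f: cv2.imwrite('pics/'+f,p['pixels'][:,:,::-1])
    pickle.dump(p,open(f'/tmp/{n}.pkl','wb'))
    return p
def pos(p,u,v,z):
    K=np.array(p['intrinsics']);T=np.array(p['pose'])
    d=T[:3,:3]@np.linalg.solve(K,[u,v,1.]);o=T[:3,3]
    return o+d*(z-o[2])/d[2]
def proj(p,X):
    K=np.array(p['intrinsics']);T=np.array(p['pose'])
    c=T[:3,:3].T@(np.asarray(X)-T[:3,3]);q=K@c
    return q[:2]/q[2]
def tri(ps,uvs):
    A=np.zeros((3,3));b=np.zeros(3)
    for p,(u,v) in zip(ps,uvs):
        K=np.array(p['intrinsics']);T=np.array(p['pose'])
        d=T[:3,:3]@np.linalg.solve(K,[u,v,1.]);d/=np.linalg.norm(d)
        M=np.eye(3)-np.outer(d,d);A+=M;b+=M@T[:3,3]
    return np.linalg.solve(A,b)
E
python3 - <<'E'
from h import *
np.set_printoptions(precision=3,suppress=True)
s=snap('scene','scene0.png');t=snap('top','top0.png')
for p in (s,t): print(np.array(p['pose']),np.array(p['intrinsics'])[0])
for n in ['caddy_orange_eye','caddy_green_eye','caddy_white_eye','plunger_grip','turn_knob','mug','glue_bottle']:
    for p in (s,t): print(n,[(np.round(d['bbox']),round(d['conf'],2)) for d in eyes.look_for(n,p)[:3]])
print(sensors.read_state())
E
```

```text
pics
[[ 0.894  0.331 -0.301  1.087]
 [ 0.447 -0.676  0.586 -1.079]
 [-0.009 -0.659 -0.752  1.514]
 [ 0.     0.     0.     1.   ]] [597.275   0.    322.48 ]
[[ 0.028 -0.987  0.161  0.327]
 [-1.    -0.027  0.01  -0.016]
 [-0.006 -0.162 -0.987  1.459]
 [ 0.     0.     0.     1.   ]] [447.722   0.    326.204]
caddy_orange_eye [(array([165., 321., 210., 370.]), 0.88), (array([200., 270., 226., 318.]), 0.85), (array([257., 243., 296., 295.]), 0.76)]
caddy_orange_eye [(array([404., 302., 440., 333.]), 0.92), (array([350., 260., 384., 286.]), 0.86), (array([459., 290., 496., 322.]), 0.68)]
caddy_green_eye [(array([303., 283., 333., 330.]), 0.88)]
caddy_green_eye [(array([372., 207., 404., 237.]), 0.91), (array([203., 286., 239., 308.]), 0.46)]
caddy_white_eye []
caddy_white_eye []
plunger_grip []
plunger_grip [(array([233., 177., 242., 198.]), 0.45)]
turn_knob [(array([325., 158., 415., 217.]), 0.92)]
turn_knob [(array([233., 158., 298., 251.]), 0.83), (array([236., 179., 243., 197.]), 0.53)]
mug [(array([308., 158., 334., 192.]), 0.69), (array([240., 353., 272., 383.]), 0.67), (array([324., 162., 418., 216.]), 0.17)]
mug [(array([202., 284., 242., 308.]), 0.83), (array([227., 163., 299., 255.]), 0.47), (array([313., 154., 353., 194.]), 0.45)]
glue_bottle [(array([293., 348., 313., 382.]), 0.8)]
glue_bottle [(array([436., 194., 460., 213.]), 0.71)]
{'time': 0.8, 'joint_positions': array([-1.198,  0.332, -0.065,  1.46 ,  0.022,  1.35 , -0.089]), 'joint_vel': array([-0.001, -0.   , -0.001,  0.   ,  0.001,  0.001,  0.   ]), 'joint_torque': array([ -0.   , -62.3  ,   0.024, -39.011,  -0.061,   0.032,  -0.   ]), 'ee_pos': array([0.241, 0.577, 0.223]), 'eef_rot': array([ 0.197,  0.98 ,  0.   , -0.   ]), 'ft_force': array([-0.822,  0.002, -0.365]), 'torque': array([ 0.021, -0.009, -0.009]), 'grip_force': 0.0, 'width': 0.08710170628794267}
```

View pictures.

View pics/scene0.png

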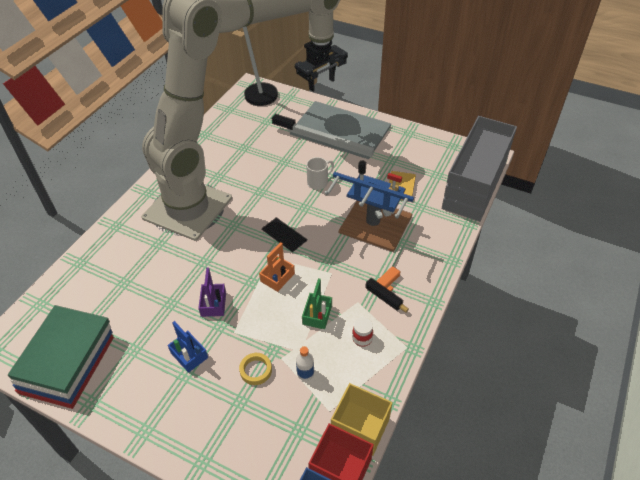

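View pics/top0.png

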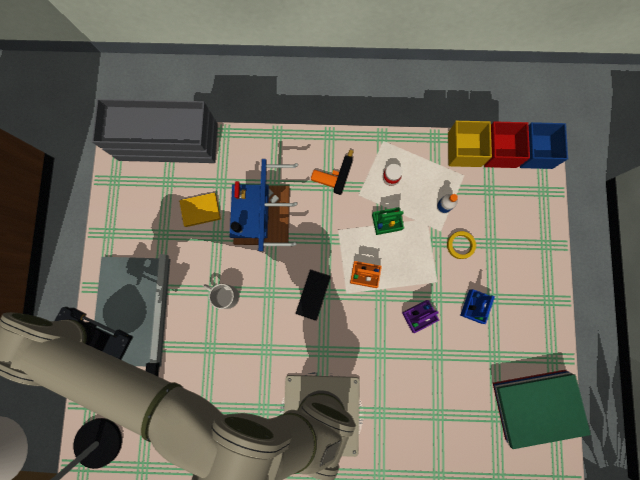

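```bash
python3 - <<'E'
import cv2,numpy as np
t=cv2.imread('pics/top0.png');s=cv2.imread('pics/scene0.png')
a=cv2.resize(t[150:260,215:315],(400,440),interpolation=cv2.INTER_CUBIC)
b=cv2.resize(s[150:250,325:425],(400,400),interpolation=cv2.INTER_CUBIC)
b=cv2.copyMakeBorder(b,0,40,0,0,0)
cv2.imwrite('pics/c1.png',np.hstack([a,b]))
from h import *
t=pickle.load(open('/tmp/top.pkl','rb'))
for n,u,v,z in [('barL',264,160,.212),('barR',263,249,.212),('plg',237,189,.205),('knob',235,227,.16),('orange',366,272,.1),('green',388,220,.1)]:
    print(n,pos(t,u,v,z).round(3))
E
```

```text
barL [0.743 0.184 0.212]
barR [0.483 0.174 0.212]
plg [0.656 0.259 0.205]
knob [0.552 0.267 0.16 ]
orange [ 0.435 -0.125  0.1  ]
green [ 0.597 -0.191  0.1  ]
```

View pics/c1.png

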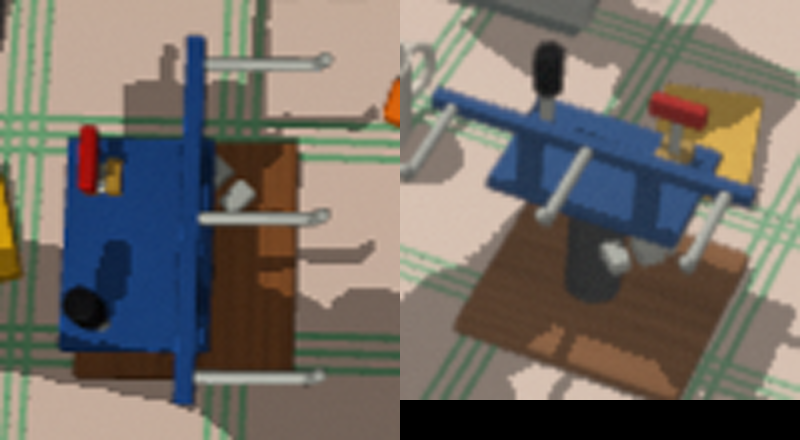

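arm_command --steps '[{"slide": [0.01, -0.01, 0.05], "grip": 1}, {"slide": [0.02, -0.02, 0.05], "rot": [0, 0, 3]}, {"slide": [0.03, -0.03, 0.04], "rot": [0, 0, 3]}, {"slide": [0.04, -0.03, 0.03], "rot": [0, 0, 3]}, {"slide": [0.04, -0.03, 0.03], "rot": [0, 0, 3]}, {"slide": [0.04, -0.03, 0.03], "rot": [0, 0, 3]}, {"slide": [0.04, -0.03, 0.03], "rot": [0, 0, 3]}, {"slide": [0.04, -0.03, 0.02], "rot": [0, 0, 3]}]'

```text
schema error: expected keys rot, slide, grip
```

arm_command --steps '[{"slide": [0.04, -0.03, 0]}, {"slide": [0.04, -0.03, 0]}, {"slide": [0.02, -0.03, 0]}, {"slide": [0, 0, 0]}, {"slide": [0, 0, 0]}, {"slide": [0, 0, 0]}, {"slide": [0, 0, 0]}, {"slide": [0, 0, 0]}]'

```text
schema error: expected keys rot, slide, grip
```

```bash
python3 - <<'E'
from h import *
np.set_printoptions(precision=3,suppress=True)
w=snap('wrist','w1.png'); s=sensors.read_state(); print(s['time'],s['ee_pos'],s['eef_rot'],s['joint_positions'],s['ft_force']);print(np.array(w['pose']),np.array(w['intrinsics']))
E
```

```text
0.85 [0.241 0.577 0.223] [0.197 0.98  0.    0.   ] [-1.198  0.332 -0.065  1.46   0.022  1.35  -0.089] [ 0.677  0.239 -0.413]
[[ 0.384  0.891  0.24   0.177]
 [ 0.923 -0.371 -0.099  0.603]
 [ 0.001  0.26  -0.966  0.384]
 [ 0.     0.     0.     1.   ]] [[345.006   0.    318.979]
 [  0.    345.006 240.91 ]
 [  0.      0.      1.   ]]
```

View pics/w1.png

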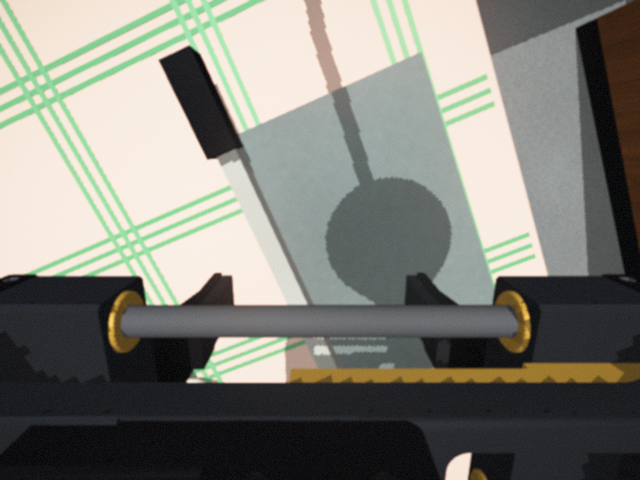

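arm_command --steps '[{"slide": [0.0, 0.0, 0.05], "rot": [0, 0, 0], "grip": 1}, {"slide": [0.01, -0.01, 0.05], "rot": [0, 0, 3], "grip": 1}, {"slide": [0.03, -0.03, 0.04], "rot": [0, 0, 3], "grip": 1}, {"slide": [0.04, -0.03, 0.03], "rot": [0, 0, 3], "grip": 1}, {"slide": [0.04, -0.03, 0.03], "rot": [0, 0, 3], "grip": 1}, {"slide": [0.04, -0.03, 0.03], "rot": [0, 0, 3], "grip": 1}, {"slide": [0.04, -0.03, 0.0], "rot": [0, 0, 3], "grip": 1}, {"slide": [0.04, -0.03, 0.0], "rot": [0, 0, 3], "grip": 1}]'

```text
time: 1.85
ee_pos: [0.4821, 0.3857, 0.4531]
eef_rot: [0.014, 1.0, 0.0, 0.0]
ft_force: [-0.3, 0.7, 0.0]
width: 0.0872
grip_force: 0.0
```

arm_command --steps '[{"slide": [0.04, -0.03, 0], "rot": [0, 0, 3], "grip": 1}, {"slide": [0.04, -0.03, 0], "rot": [0, 0, 0], "grip": 1}, {"slide": [0.04, -0.03, 0], "rot": [0, 0, 0], "grip": 1}, {"slide": [0.04, -0.03, 0], "rot": [0, 0, 0], "grip": 1}, {"slide": [0.03, -0.02, 0], "rot": [0, 0, 0], "grip": 1}, {"slide": [0.03, -0.01, 0], "rot": [0, 0, 0], "grip": 1}, {"slide": [0, 0, 0], "rot": [0, 0, 0], "grip": 1}, {"slide": [0, 0, 0], "rot": [0, 0, 0], "grip": 1}]'

```text
time: 2.85
ee_pos: [0.7007, 0.2371, 0.4526]
eef_rot: [-0.012, 1.0, 0.0, -0.0]
ft_force: [0.1, 0.8, -0.4]
width: 0.0868
grip_force: 0.0
```

```bash
cat > w.py <<'E'
import sys
from h import *
np.set_printoptions(precision=4,suppress=True)
w=snap('wrist',sys.argv[1]); s=sensors.read_state(); print(s['time'],s['ee_pos'],s['eef_rot'],s['joint_positions'],s['ft_force']);print(np.array(w['pose']))
E
python3 w.py w2.png
```

```text
2.9 [0.7003 0.2373 0.4534] [-0.012   0.9999  0.0004  0.0004] [-0.4344  0.7165  0.171   0.4243 -0.1241  2.004   1.2374] [-0.3252 -0.4657  0.5544]
[[-0.0247  0.9652  0.2602  0.6312]
 [ 0.9997  0.0236  0.0076  0.2347]
 [ 0.0012  0.2603 -0.9655  0.6144]
 [ 0.      0.      0.      1.    ]]
```

View pics/w2.png

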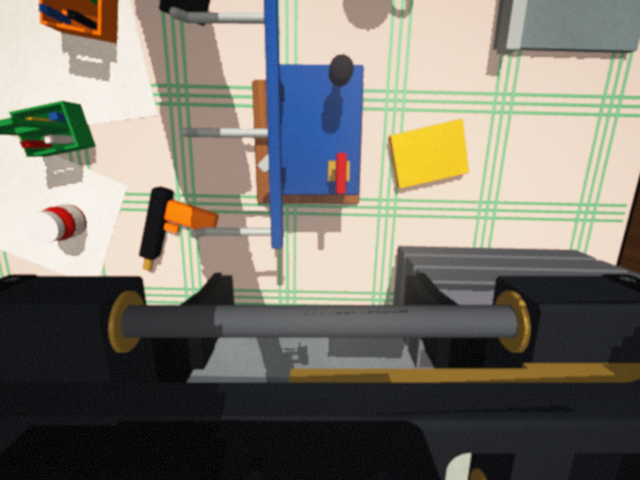

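```bash
python3 - <<'E'
from h import *
np.set_printoptions(precision=4,suppress=True)
w,t,s=[pickle.load(open(f'/tmp/{n}.pkl','rb')) for n in('wrist','top','scene')]
def red(p,box):
    x0,y0,x1,y1=box;im=p['pixels'][y0:y1,x0:x1].astype(int)
    m=((im[...,0]>110)&(im[...,1]<60)&(im[...,2]<60)).astype('uint8')
    c=max(cv2.findContours(m,0,2)[0],key=cv2.contourArea)
    r=cv2.minAreaRect(c);return np.array(r[0])+[x0,y0],r
a=red(w,(300,140,380,210));b=red(t,(225,170,250,205));c=red(s,(380,165,410,190))
print(a,b,c)
for z in(.195,.205):print(pos(w,*a[0],z),pos(t,*b[0],z),pos(s,*c[0],z))
print('plg',tri([w,t,s],[a[0],b[0],c[0]]))
k=tri([w,t,s],[(342,70),(236,227),(362,167)]);print('knob',k)
for n,u,v,z in [('kn',342,70,.2),('plate',363,66,.138),('plate',360,194,.138),('barend',277,248,.212),('bar top',272,0,.212),('h2',230,230,.21),('h1',230,131,.21),('h0',230,16,.21),
 ('h2t',195,233,.223),('h1t',187,132,.223),('h0t',175,14,.223)]:print(n,pos(w,u,v,z))
cv2.imwrite('pics/c2.png',cv2.resize(w['pixels'][0:260,150:390,::-1],(552,598),interpolation=cv2.INTER_CUBIC))
E
```

```text
(array([340., 174.]), ((40.0, 34.0), (40.0, 8.0), 90.0)) (array([236.5, 189.5]), ((11.5, 19.5), (15.0, 3.0), 90.0)) (array([394.6, 176.2]), ((14.600000381469727, 11.200000762939453), (13.281566619873047, 2.5298221111297607), 18.434947967529297))
[0.6607 0.2611 0.195 ] [0.6569 0.2622 0.195 ] [0.6591 0.2641 0.195 ]
[0.66   0.2605 0.205 ] [0.6543 0.26   0.205 ] [0.6623 0.2539 0.205 ]
plg [0.659  0.2619 0.1961]
knob [0.5469 0.2583 0.1939]
kn [0.548  0.2584 0.2   ]
plate [0.5303 0.2882 0.138 ]
plate [0.6912 0.2934 0.138 ]
barend [0.7498 0.1871 0.212 ]
bar top [0.4872 0.1838 0.212 ]
h2 [0.7292 0.1305 0.21  ]
h1 [0.6154 0.1353 0.21  ]
h0 [0.502  0.1401 0.21  ]
h2t [0.7306 0.0928 0.223 ]
h1t [0.6181 0.0919 0.223 ]
h0t [0.5058 0.0884 0.223 ]
```

View pics/c2.png

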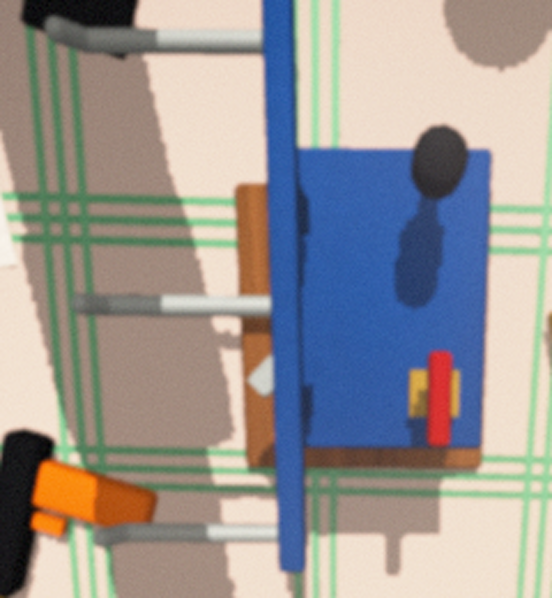

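arm_command --steps '[{"slide": [-0.04, 0.024, -0.02], "rot": [0, 0, 0], "grip": 0.7}, {"slide": [0, 0, -0.05], "rot": [0, 0, 0], "grip": 0.7}, {"slide": [0, 0, -0.05], "rot": [0, 0, 0], "grip": 0.7}, {"slide": [0, 0, -0.05], "rot": [0, 0, 0], "grip": 0.7}, {"slide": [0, 0, -0.02], "rot": [0, 0, 0], "grip": 0.7}, {"slide": [0, 0, 0], "rot": [0, 0, 0], "grip": 0.7}, {"slide": [0, 0, 0], "rot": [0, 0, 0], "grip": 0.7}, {"slide": [0, 0, 0], "rot": [0, 0, 0], "grip": 0.7}]'

```text
time: 3.9
ee_pos: [0.6669, 0.2586, 0.2675]
eef_rot: [-0.011, 1.0, 0.001, 0.001]
ft_force: [0.2, 0.1, 0.7]
width: 0.061
grip_force: 0.0
```

```bash
python3 w.py w3.png; python3 - <<'E'
from h import *
p=snap('top');s=snap('scene')
cv2.imwrite('pics/c3.png',np.hstack([cv2.resize(p['pixels'][140:260,205:325,::-1],(400,400)),cv2.resize(s['pixels'][110:230,310:430,::-1],(400,400))]))
E
```

```text
3.95 [0.6668 0.2585 0.2672] [-0.0114  0.9999  0.0006  0.001 ] [-0.526   0.5231  0.1503  1.1131 -0.0753  1.5082  1.2025] [-0.4794 -0.2858 -1.4486]
[[-0.0242  0.9646  0.2627  0.5969]
 [ 0.9997  0.0228  0.0085  0.2561]
 [ 0.0022  0.2628 -0.9649  0.4292]
 [ 0.      0.      0.      1.    ]]
```

View pics/c3.png

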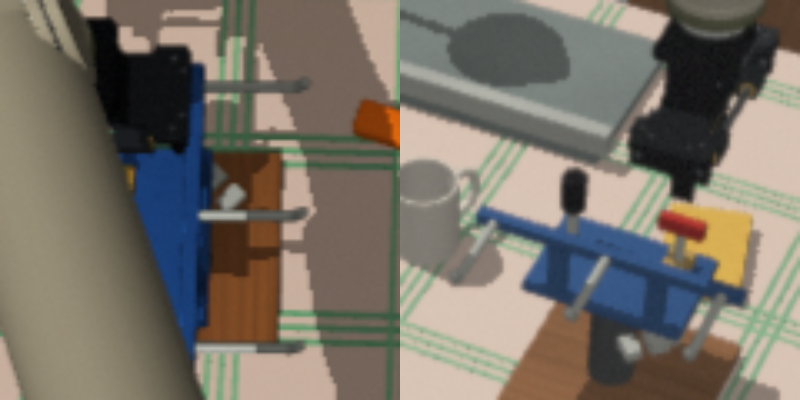

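arm_command --steps '[{"slide": [-0.007, 0.0025, -0.02], "rot": [0, 0, 0], "grip": 0.7}, {"slide": [0, 0, -0.025], "rot": [0, 0, 0], "grip": 0.7}, {"slide": [0, 0, -0.025], "rot": [0, 0, 0], "grip": 0.7}, {"slide": [0, 0, -0.017], "rot": [0, 0, 0], "grip": 0.7}, {"slide": [0, 0, 0], "rot": [0, 0, 0], "grip": 0.3}, {"slide": [0, 0, 0], "rot": [0, 0, 0], "grip": 0}, {"slide": [0, 0, 0], "rot": [0, 0, 0], "grip": 0}, {"slide": [0, 0, 0], "rot": [0, 0, 0], "grip": 0}]' --newtons 40

```text
time: 5.05
ee_pos: [0.6598, 0.2609, 0.1793]
eef_rot: [-0.011, 1.0, 0.0, 0.001]
ft_force: [0.9, -0.4, -0.1]
width: 0.0284
grip_force: 0.0
```

arm_command --steps '[{"slide": [0, 0, 0], "rot": [0, 0, 0], "grip": 0}, {"slide": [0, 0, 0], "rot": [0, 0, 0], "grip": 0}, {"slide": [0, 0, 0], "rot": [0, 0, 0], "grip": 0}, {"slide": [0, 0, 0], "rot": [0, 0, 0], "grip": 0}, {"slide": [0, 0, 0], "rot": [0, 0, 0], "grip": 0}, {"slide": [0, 0, 0.004], "rot": [0, 0, 0], "grip": 0}, {"slide": [0, 0, 0.004], "rot": [0, 0, 0], "grip": 0}, {"slide": [0, 0, 0], "rot": [0, 0, 0], "grip": 0}]'

```text
time: 6.05
ee_pos: [0.6594, 0.2612, 0.1858]
eef_rot: [-0.011, 1.0, 0.0, -0.0]
ft_force: [4.9, 4.6, -6.5]
width: 0.0119
grip_force: 40.0
```

arm_command --steps '[{"slide": [0, 0, 0.004], "rot": [0, 0, 0], "grip": 0}, {"slide": [0, 0, 0.004], "rot": [0, 0, 0], "grip": 0}, {"slide": [0, 0, 0.001], "rot": [0, 0, 0], "grip": 0}, {"slide": [0, 0, 0], "rot": [0, 0, 0], "grip": 0}, {"slide": [0, 0, 0], "rot": [0, 0, 0], "grip": 0}, {"slide": [0, 0, 0], "rot": [0, 0, 5], "grip": 0}, {"slide": [0, 0, 0], "rot": [0, 0, 5], "grip": 0}, {"slide": [0, 0, 0], "rot": [0, 0, 0], "grip": 0}]'

```text
time: 7.05
ee_pos: [0.6593, 0.2613, 0.1941]
eef_rot: [-0.099, 0.995, 0.0, -0.0]
ft_force: [5.4, 6.0, -8.4]
width: 0.0116
grip_force: 40.0
```

arm_command --steps '[{"slide": [0, 0, 0], "rot": [0, 0, 8], "grip": 0}, {"slide": [0, 0, 0], "rot": [0, 0, 8], "grip": 0}, {"slide": [0, 0, 0], "rot": [0, 0, 8], "grip": 0}, {"slide": [0, 0, 0], "rot": [0, 0, 8], "grip": 0}, {"slide": [0, 0, 0], "rot": [0, 0, 8], "grip": 0}, {"slide": [0, 0, 0], "rot": [0, 0, 8], "grip": 0}, {"slide": [0, 0, 0], "rot": [0, 0, 7], "grip": 0}, {"slide": [0, 0, 0], "rot": [0, 0, 0], "grip": 0}]'

```text
time: 8.05
ee_pos: [0.6589, 0.262, 0.194]
eef_rot: [-0.548, 0.836, 0.001, -0.001]
ft_force: [4.9, 7.7, -9.2]
width: 0.0113
grip_force: 40.0
```

```bash
python3 -c "
from h import *
s=sensors.read_state();print(s['joint_positions'],s['torque'],s['ft_force'],s['ee_pos'],s['eef_rot'])"
```

```text
[-0.40409203  0.53478616 -0.05797683  1.2372894   0.02837112  1.37156957
  2.27135591] [ 1.56113692 -1.03987079 -0.01796158] [ 4.93982901  7.69672578 -9.16534445] [0.65886722 0.26195844 0.19402506] [-5.48107268e-01  8.36407374e-01  9.34045250e-04 -5.04933650e-04]
```

arm_command --steps '[{"slide": [0, 0, -0.003], "rot": [0, 0, 0], "grip": 0}, {"slide": [0, 0, 0], "rot": [0, 0, 0], "grip": 0.15}, {"slide": [0, 0, 0], "rot": [0, 0, 0], "grip": 0.5}, {"slide": [0, 0, 0], "rot": [0, 0, 0], "grip": 0.6}, {"slide": [0, 0, 0], "rot": [0, 0, 0], "grip": 0.6}, {"slide": [0, 0, 0.03], "rot": [0, 0, 0], "grip": 0.6}, {"slide": [0, 0, 0.04], "rot": [0, 0, 0], "grip": 0.6}, {"slide": [0, 0, 0.04], "rot": [0, 0, 0], "grip": 0.6}]'

```text
time: 9.05
ee_pos: [0.6593, 0.2606, 0.304]
eef_rot: [-0.547, 0.837, 0.0, -0.0]
ft_force: [0.5, 1.2, 0.2]
width: 0.0516
grip_force: 0.0
```

arm_command --steps '[{"slide": [-0.03, -0.001, 0], "rot": [0, 0, 0], "grip": 0.9}, {"slide": [-0.04, -0.001, 0], "rot": [0, 0, 0], "grip": 0.9}, {"slide": [-0.041, -0.001, 0], "rot": [0, 0, 0], "grip": 0.9}, {"slide": [0, 0, -0.03], "rot": [0, 0, 0], "grip": 0.9}, {"slide": [0, 0, -0.04], "rot": [0, 0, 0], "grip": 0.9}, {"slide": [0, 0, -0.035], "rot": [0, 0, 0], "grip": 0.9}, {"slide": [0, 0, -0.02], "rot": [0, 0, 0], "grip": 0.9}, {"slide": [0, 0, 0], "rot": [0, 0, 0], "grip": 0.9}]'

```text
time: 10.05
ee_pos: [0.5477, 0.2572, 0.1763]
eef_rot: [-0.547, 0.837, 0.0, -0.001]
ft_force: [-0.3, 1.1, 0.7]
width: 0.0782
grip_force: 0.0
```

arm_command --steps '[{"slide": [0, 0, 0], "rot": [0, 0, 0], "grip": 0}, {"slide": [0, 0, 0], "rot": [0, 0, 0], "grip": 0}, {"slide": [0, 0, 0], "rot": [0, 0, 0], "grip": 0}, {"slide": [0, 0, 0], "rot": [0, 0, 0], "grip": 0}, {"slide": [0, 0, 0], "rot": [0, 0, 0], "grip": 0}, {"slide": [0, 0, 0], "rot": [0, 0, 0], "grip": 0}, {"slide": [0, 0, 0], "rot": [0, 0, 0], "grip": 0}, {"slide": [0, 0, 0], "rot": [0, 0, 0], "grip": 0}]' --newtons 15

```text
time: 11.05
ee_pos: [0.5479, 0.2581, 0.1776]
eef_rot: [-0.547, 0.837, 0.0, -0.0]
ft_force: [-4.3, 1.6, 1.3]
width: 0.0257
grip_force: 15.0
```

```bash
python3 - <<'E'
from h import *
t=snap('top');s=snap('scene')
cv2.imwrite('pics/c4.png',np.hstack([cv2.resize(t['pixels'][140:260,205:325,::-1],(400,400)),cv2.resize(s['pixels'][110:230,310:430,::-1],(400,400))]))
s=sensors.read_state();print(s['ee_pos'],s['ft_force'],s['width'],s['grip_force'],s['joint_positions'])
E
```

```text
[0.54796665 0.25812771 0.17756919] [-4.80792775  1.30951164  1.95411061] 0.025618620260091443 14.998170691542327 [-0.44322623  0.31938857 -0.0888581   1.57242505  0.02850578  1.25183648
  2.19170949]
```

View pics/c4.png

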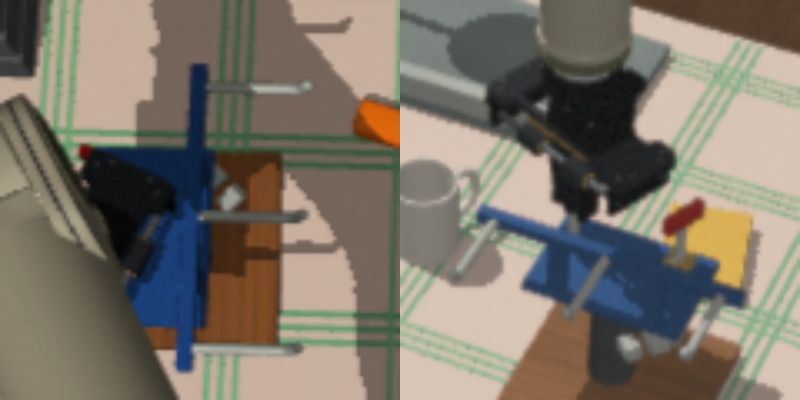

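arm_command --steps '[{"slide": [0.0048, 0.0065, 0], "rot": [0, 0, -6], "grip": 0}, {"slide": [0.0055, 0.006, 0], "rot": [0, 0, -6], "grip": 0}, {"slide": [0.0061, 0.0054, 0], "rot": [0, 0, -6], "grip": 0}, {"slide": [0.0067, 0.0048, 0], "rot": [0, 0, -6], "grip": 0}, {"slide": [0.0071, 0.004, 0], "rot": [0, 0, -6], "grip": 0}, {"slide": [0.0075, 0.0033, 0], "rot": [0, 0, -6], "grip": 0}, {"slide": [0, 0, 0], "rot": [0, 0, 0], "grip": 0}, {"slide": [0, 0, 0], "rot": [0, 0, 0], "grip": 0}]'

```text
time: 12.15
ee_pos: [0.5858, 0.2891, 0.1776]
eef_rot: [-0.263, 0.965, 0.001, 0.0]
ft_force: [-2.9, 4.5, 0.3]
width: 0.0251
grip_force: 15.0
```

arm_command --steps '[{"slide": [0.0078, 0.0024, 0], "rot": [0, 0, -6], "grip": 0}, {"slide": [0.008, 0.0016, 0], "rot": [0, 0, -6], "grip": 0}, {"slide": [0.0081, 0.0008, 0], "rot": [0, 0, -6], "grip": 0}, {"slide": [0.0082, 0, 0], "rot": [0, 0, -6], "grip": 0}, {"slide": [0.0081, -0.001, 0], "rot": [0, 0, -6], "grip": 0}, {"slide": [0.0079, -0.0017, 0], "rot": [0, 0, -6], "grip": 0}, {"slide": [0.0078, -0.0026, 0], "rot": [0, 0, -6], "grip": 0}, {"slide": [0, 0, 0], "rot": [0, 0, 0], "grip": 0}]'

```text
time: 13.15
ee_pos: [0.6427, 0.2888, 0.1777]
eef_rot: [0.102, 0.995, 0.001, 0.001]
ft_force: [1.2, 6.9, -1.1]
width: 0.0257
grip_force: 15.0
```

arm_command --steps '[{"slide": [0.0074, -0.0026, 0], "rot": [0, 0, -6], "grip": 0}, {"slide": [0.0055, -0.0025, 0], "rot": [0, 0, -4], "grip": 0}, {"slide": [0, 0, 0], "rot": [0, 0, 0], "grip": 0}, {"slide": [0, 0, 0], "rot": [0, 0, 0], "grip": 0}, {"slide": [0, 0, 0], "rot": [0, 0, 0], "grip": 0}, {"slide": [0, 0, 0], "rot": [0, 0, 0], "grip": 0}, {"slide": [0, 0, 0], "rot": [0, 0, 0], "grip": 0}, {"slide": [0, 0, 0], "rot": [0, 0, 0], "grip": 0}]'

```text
time: 14.15
ee_pos: [0.6552, 0.2825, 0.1777]
eef_rot: [0.188, 0.982, 0.0, 0.0]
ft_force: [2.4, 4.7, -1.8]
width: 0.0256
grip_force: 15.0
```

```bash
python3 - <<'E'
from h import *
w=snap('wrist');t=snap('top');s=snap('scene')
cv2.imwrite('pics/c5.png',np.hstack([cv2.resize(t['pixels'][140:260,205:325,::-1],(400,400)),cv2.resize(w['pixels'][:300,:,::-1],(400,400))]))
s=sensors.read_state();print(s['ee_pos'],s['ft_force'],s['width'],s['grip_force'],s['joint_positions'])
E
```

```text
[0.65517157 0.28255145 0.17761587] [ 2.25568353  4.94557448 -1.26233666] 0.025545786215521116 14.998983889818192 [-0.58521598  0.55251593  0.17487533  1.2581927  -0.09428514  1.33759541
  0.77894946]
```

View pics/c5.png

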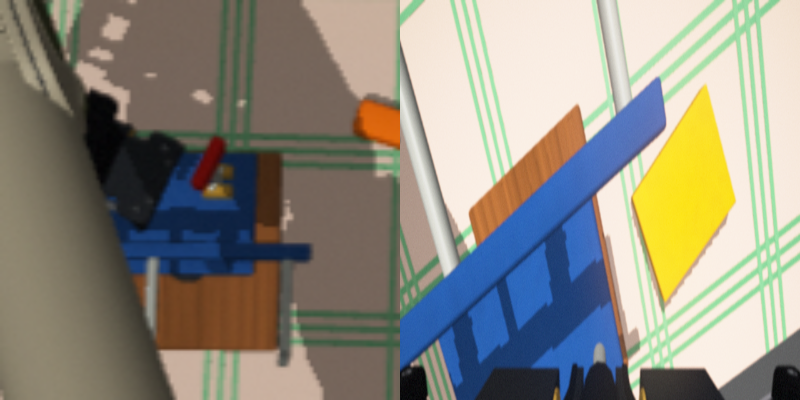

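```bash
python3 - <<'E'
import numpy as np
from scipy.optimize import least_squares
P=np.array([[.5480,.2581],[.5858,.2891],[.6427,.2888],[.6552,.2825]])
r=least_squares(lambda c:np.hypot(*(P-c).T)-.078,[.613,.215]);c=r.x
a=np.degrees(np.arctan2(*(P-c).T[::-1]));print(c,r.fun,a,a[0]-a[-1])
E
```

```text
[0.61387822 0.21633137] [ 3.57856547e-06 -2.17859651e-06 -1.02717248e-05  1.13933664e-05] [147.62416024 111.09941073  68.311597    58.0155517 ] 89.60860854090552
```

arm_command --steps '[{"slide": [0.0004, -0.0002, 0], "rot": [0, 0, 0], "grip": 0}, {"slide": [0, 0, 0], "rot": [0, 0, 0], "grip": 0}, {"slide": [0, 0, 0], "rot": [0, 0, 0], "grip": 0.5}, {"slide": [0, 0, 0], "rot": [0, 0, 0], "grip": 0.6}, {"slide": [0, 0, 0], "rot": [0, 0, 0], "grip": 0.6}, {"slide": [0, 0, 0.03], "rot": [0, 0, 0], "grip": 0.6}, {"slide": [0, 0, 0.04], "rot": [0, 0, 0], "grip": 0.6}, {"slide": [0, 0, 0.04], "rot": [0, 0, -2], "grip": 0.6}]'

```text
time: 15.3
ee_pos: [0.6553, 0.2815, 0.2888]
eef_rot: [0.206, 0.979, -0.0, -0.0]
ft_force: [0.1, -0.1, 0.4]
width: 0.0522
grip_force: 0.0
```

arm_command --steps '[{"slide": [0.001, -0.03, 0.0], "rot": [0, 0, 0], "grip": 0.7}, {"slide": [0.002, -0.045, 0.0], "rot": [0, 0, 0], "grip": 0.7}, {"slide": [0.001, -0.037, 0.0], "rot": [0, 0, 0], "grip": 0.7}, {"slide": [0, 0, 0], "rot": [0, 0, 0], "grip": 0.7}, {"slide": [0, 0, 0], "rot": [0, 0, 0], "grip": 0.7}, {"slide": [0, 0, 0], "rot": [0, 0, 0], "grip": 0.7}, {"slide": [0, 0, 0], "rot": [0, 0, 0], "grip": 0.7}, {"slide": [0, 0, 0], "rot": [0, 0, 0], "grip": 0.7}]'

```text
time: 16.3
ee_pos: [0.6593, 0.1705, 0.2875]
eef_rot: [0.205, 0.979, 0.0, -0.0]
ft_force: [0.9, -0.1, 0.2]
width: 0.0611
grip_force: 0.0
```

```bash
python3 - <<'E'
from h import *
np.set_printoptions(precision=4,suppress=True)
t=snap('top','t6.png');s=snap('scene','s6.png')
uv=[]
for p,z in((t,.207),(s,.207)):
    e=proj(p,[.659,.171,z]).astype(int);x0,y0=e-14
    im=p['pixels'][y0:y0+28,x0:x0+28].astype(int)
    m=((im[...,0]>100)&(im[...,1]<60)&(im[...,2]<60)).astype('uint8')
    c=max(cv2.findContours(m,0,2)[0],key=cv2.contourArea,default=None)
    if c is None: print('none');continue
    r=cv2.minAreaRect(c);q=np.array(r[0])+[x0,y0];uv.append(q);print(r,pos(p,*q,.21))
if len(uv)==2:print(tri([t,s],uv))
s=sensors.read_state();print(s['ee_pos'],s['eef_rot'],s['joint_positions'],s['ft_force'])
E
```

```text
none
((14.754097938537598, 14.795082092285156), (13.443873405456543, 5.121475696563721), 39.80556869506836) [0.6618 0.1654 0.21  ]
[0.6593 0.1702 0.2875] [ 0.2053  0.9787  0.0001 -0.    ] [-0.4691  0.4402  0.224   1.1954 -0.0951  1.5159  0.8967] [ 0.069   0.4439 -0.4027]
```

arm_command --steps '[{"slide": [0, 0.0005, -0.03], "rot": [0, 0, 0], "grip": 0.7}, {"slide": [0, 0, -0.03], "rot": [0, 0, 0], "grip": 0.7}, {"slide": [0, 0, -0.025], "rot": [0, 0, 0], "grip": 0.7}, {"slide": [0, 0, -0.012], "rot": [0, 0, 0], "grip": 0.5}, {"slide": [0, 0, 0], "rot": [0, 0, 0], "grip": 0}, {"slide": [0, 0, 0], "rot": [0, 0, 0], "grip": 0}, {"slide": [0, 0, 0], "rot": [0, 0, 0], "grip": 0}, {"slide": [0, 0, 0], "rot": [0, 0, 0], "grip": 0}]' --newtons 40

```text
time: 17.4
ee_pos: [0.6596, 0.1705, 0.1912]
eef_rot: [0.205, 0.979, 0.0, 0.0]
ft_force: [0.4, -0.2, -1.0]
width: 0.0188
grip_force: 0.0
```

arm_command --steps '[{"slide": [0, 0, 0], "rot": [0, 0, 0], "grip": 0}, {"slide": [0, 0, 0], "rot": [0, 0, 0], "grip": 0}, {"slide": [0, 0, 0], "rot": [0, 0, 0], "grip": 0}, {"slide": [0, 0, 0], "rot": [0, 0, 0], "grip": 0}, {"slide": [0, 0, 0], "rot": [0, 0, 0], "grip": 0}, {"slide": [0, 0, 0.003], "rot": [0, 0, 0], "grip": 0}, {"slide": [0, 0, 0], "rot": [0, 0, 0], "grip": 0}, {"slide": [0, 0, 0], "rot": [0, 0, 0], "grip": 0}]'

```text
time: 18.4
ee_pos: [0.6592, 0.1708, 0.192]
eef_rot: [0.205, 0.979, -0.0, -0.0]
ft_force: [6.1, 5.0, -7.7]
width: 0.0113
grip_force: 40.0
```

arm_command --steps '[{"slide": [0, 0, 0], "rot": [0, 0, -8], "grip": 0}, {"slide": [0, 0, 0], "rot": [0, 0, -9], "grip": 0}, {"slide": [0, 0, 0], "rot": [0, 0, -9], "grip": 0}, {"slide": [0, 0, 0], "rot": [0, 0, -9], "grip": 0}, {"slide": [0, 0, 0], "rot": [0, 0, -9], "grip": 0}, {"slide": [0, 0, 0], "rot": [0, 0, -9], "grip": 0}, {"slide": [0, 0, 0], "rot": [0, 0, -9], "grip": 0}, {"slide": [0, 0, 0], "rot": [0, 0, -3], "grip": 0}]'

```text
time: 19.4
ee_pos: [0.6589, 0.1705, 0.1918]
eef_rot: [0.7, 0.714, -0.001, -0.0]
ft_force: [5.0, 3.3, -7.4]
width: 0.0116
grip_force: 40.0
```

arm_command --steps '[{"slide": [0, 0, 0], "rot": [0, 0, 0], "grip": 0}, {"slide": [0, 0, -0.004], "rot": [0, 0, 0], "grip": 0}, {"slide": [0, 0, -0.004], "rot": [0, 0, 0], "grip": 0}, {"slide": [0, 0, -0.004], "rot": [0, 0, 0], "grip": 0}, {"slide": [0, 0, -0.002], "rot": [0, 0, 0], "grip": 0}, {"slide": [0, 0, 0], "rot": [0, 0, 0], "grip": 0}, {"slide": [0, 0, 0], "rot": [0, 0, 0], "grip": 0}, {"slide": [0, 0, 0], "rot": [0, 0, 0], "grip": 0}]'

```text
time: 20.4
ee_pos: [0.6591, 0.1706, 0.1794]
eef_rot: [0.699, 0.715, -0.0, -0.0]
ft_force: [2.1, 2.9, -2.7]
width: 0.0118
grip_force: 40.0
```

arm_command --steps '[{"slide": [0, 0, 0], "rot": [0, 0, 0], "grip": 0.2}, {"slide": [0, 0, 0], "rot": [0, 0, 0], "grip": 0.6}, {"slide": [0, 0, 0], "rot": [0, 0, 0], "grip": 0.6}, {"slide": [0, 0, 0], "rot": [0, 0, 0], "grip": 0.6}, {"slide": [0, 0, 0.04], "rot": [0, 0, 0], "grip": 0.6}, {"slide": [0, 0, 0.05], "rot": [0, 0, 0], "grip": 0.6}, {"slide": [0, 0, 0.05], "rot": [0, 0, 0], "grip": 0.6}, {"slide": [0, 0, 0.05], "rot": [0, 0, 0], "grip": 0.6}]'

```text
time: 21.4
ee_pos: [0.6591, 0.1703, 0.3714]
eef_rot: [0.699, 0.715, 0.0, 0.0]
ft_force: [1.5, 0.7, 0.1]
width: 0.0519
grip_force: 0.0
```

arm_command --steps '[{"slide": [-0.01, -0.04, 0.03], "rot": [0, 0, 0], "grip": 0.6}, {"slide": [-0.01, -0.04, 0.03], "rot": [0, 0, 0], "grip": 0.6}, {"slide": [-0.01, -0.05, 0.02], "rot": [0, 0, 0], "grip": 0.6}, {"slide": [-0.01, -0.05, 0], "rot": [0, 0, 0], "grip": 0.6}, {"slide": [-0.01, -0.05, 0], "rot": [0, 0, 0], "grip": 0.6}, {"slide": [-0.01, -0.05, 0], "rot": [0, 0, 0], "grip": 0.6}, {"slide": [-0.01, -0.04, 0], "rot": [0, 0, 0], "grip": 0.6}, {"slide": [0, 0, 0], "rot": [0, 0, 0], "grip": 0.6}]'

```text
time: 22.4
ee_pos: [0.5879, -0.1537, 0.4502]
eef_rot: [0.701, 0.713, -0.0, 0.001]
ft_force: [0.7, -0.3, 0.1]
width: 0.0521
grip_force: 0.0
```

```bash
python3 - <<'E'
from h import *
np.set_printoptions(precision=4,suppress=True)
t=snap('top');s=snap('scene');w=snap('wrist')
cv2.imwrite('pics/c7.png',np.vstack([np.hstack([cv2.resize(t['pixels'][140:320,205:445,::-1],(400,300)),cv2.resize(s['pixels'][140:320,240:480,::-1],(400,300))]),cv2.resize(w['pixels'][:280,:,::-1],(800,300))[:,:]]))
for n in ['caddy_orange_eye','caddy_green_eye']:
    for k,p in zip('tsw',(t,s,w)): print(n,k,[(np.round(d['bbox']),round(d['conf'],2)) for d in eyes.look_for(n,p)[:3]])
s=sensors.read_state();print(s['ee_pos'],s['eef_rot'],s['joint_positions'],s['ft_force'])
E
```

```text
caddy_orange_eye t [(array([460., 287., 494., 323.]), 0.89)]
caddy_orange_eye s [(array([259., 245., 296., 296.]), 0.91), (array([168., 319., 208., 370.]), 0.79), (array([201., 269., 227., 316.]), 0.59)]
caddy_orange_eye w [(array([198., 147., 252., 209.]), 0.79), (array([126., 240., 192., 276.]), 0.64)]
caddy_green_eye t []
caddy_green_eye s [(array([304., 279., 332., 328.]), 0.63)]
caddy_green_eye w [(array([307., 192., 355., 258.]), 0.7)]
[ 0.5896 -0.1488  0.4495] [0.6987 0.7154 0.     0.    ] [-0.218   0.3134  0.5674  1.0689 -0.1712  1.8025  0.3111] [-0.0025 -0.1328 -0.3887]
```

View pics/c7.png

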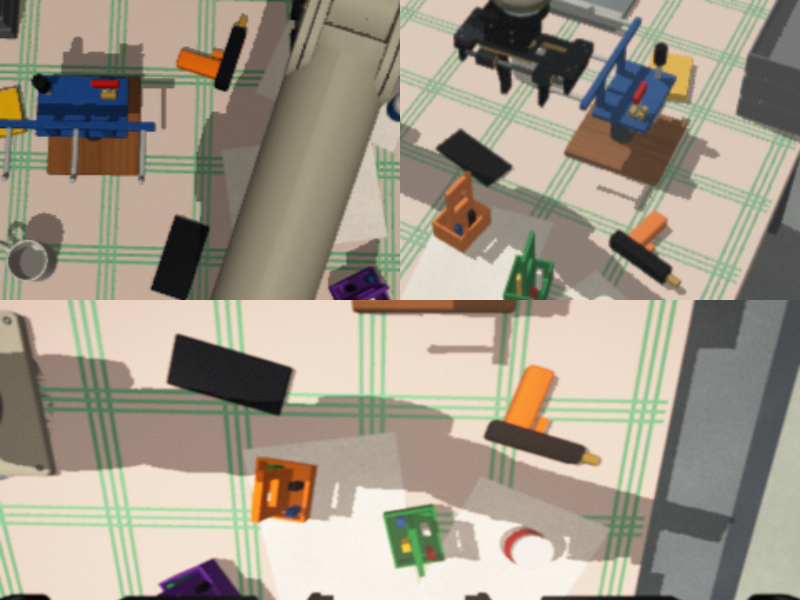

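```bash
python3 - <<'E'
from h import *
w=pickle.load(open('/tmp/wrist.pkl','rb'))['pixels'][:,:,::-1]
cv2.imwrite('pics/c8.png',np.hstack([cv2.resize(w[140:215,190:265],(400,600) if 0 else (400,400),interpolation=cv2.INTER_CUBIC),cv2.resize(w[187:262,295:370],(400,400),interpolation=cv2.INTER_CUBIC)]))
E
```

```text
(no output)
```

View pics/c8.png

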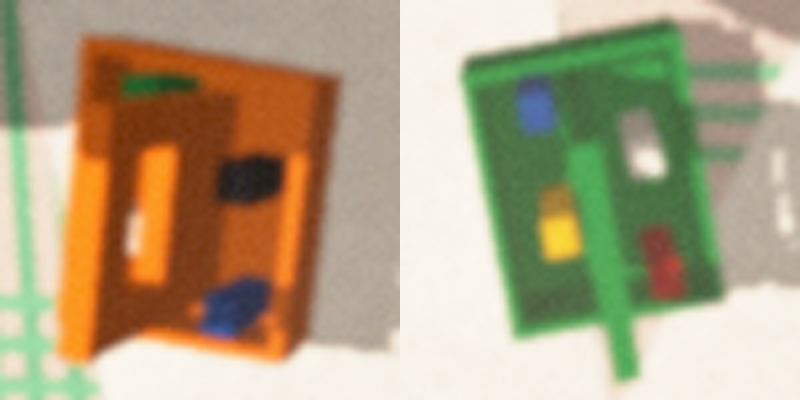

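```bash
python3 - <<'E'
from h import *
np.set_printoptions(precision=4,suppress=True)
w=pickle.load(open('/tmp/wrist.pkl','rb'))
for n,a,b in [('orange',(208.8,158.8),(204.6,207.5)),('green',(329.7,213.6),(337.2,257.9))]:
    A,B=pos(w,*a,.14),pos(w,*b,.14);d=A-B
    print(n,(A+B)/2,np.linalg.norm(d),'yaw',np.degrees(np.arctan2(-d[0],d[1])))
t=pickle.load(open('/tmp/top.pkl','rb'));s=pickle.load(open('/tmp/scene.pkl','rb'))
E
```

```text
orange [ 0.4385 -0.1287  0.14  ] 0.066294731908757 yaw -8.365294380804194
green [ 0.6128 -0.1981  0.14  ] 0.06537647765730861 yaw 11.274815849996942
```

arm_command --steps '[{"slide": [-0.03, 0.004, -0.02], "rot": [0, 0, -2], "grip": 0.6}, {"slide": [-0.04, 0.004, -0.03], "rot": [0, 0, -2], "grip": 0.6}, {"slide": [-0.04, 0.004, -0.03], "rot": [0, 0, -2], "grip": 0.6}, {"slide": [-0.04, 0.008, -0.04], "rot": [0, 0, -2], "grip": 0.6}, {"slide": [0, 0, -0.04], "rot": [0, 0, -2], "grip": 0.6}, {"slide": [0, 0, -0.03], "rot": [0, 0, 0], "grip": 0.6}, {"slide": [0, 0, 0], "rot": [0, 0, 0], "grip": 0.6}, {"slide": [0, 0, 0], "rot": [0, 0, 0], "grip": 0.6}]'

```text
time: 23.85
ee_pos: [0.44, -0.1296, 0.2609]
eef_rot: [0.759, 0.651, 0.001, 0.001]
ft_force: [-0.1, -0.1, 0.3]
width: 0.0524
grip_force: 0.0
```

```bash
python3 w.py w9.png; python3 - <<'E'
from h import *
p=snap('top')
s=snap('scene')
for n in ['caddy_orange_eye','caddy_green_eye']:
    print(n,[(np.round(d['bbox']),round(d['conf'],2)) for d in eyes.look_for(n,s)[:3]])
E
```

```text
23.9 [ 0.4402 -0.1296  0.2611] [0.7587 0.6514 0.0007 0.0008] [-0.3626 -0.0982  0.5198  1.8421  0.0495  1.3828 -0.0059] [ 0.4117 -0.2262  0.4324]
[[ 0.9887 -0.1453 -0.0369  0.4517]
 [-0.1499 -0.9549 -0.2562 -0.0602]
 [ 0.002   0.2588 -0.9659  0.4228]
 [ 0.      0.      0.      1.    ]]
caddy_orange_eye [(array([169., 320., 206., 370.]), 0.87), (array([202., 269., 226., 318.]), 0.75), (array([260., 243., 294., 296.]), 0.68)]
caddy_green_eye [(array([302., 279., 333., 330.]), 0.55)]
```

arm_command --steps '[{"slide": [-0.0015, 0.001, -0.03], "rot": [0, 0, 0], "grip": 0.6}, {"slide": [0, 0, -0.04], "rot": [0, 0, 0], "grip": 0.6}, {"slide": [0, 0, -0.04], "rot": [0, 0, 0], "grip": 0.6}, {"slide": [0, 0, -0.029], "rot": [0, 0, 0], "grip": 0.6}, {"slide": [0, 0, 0], "rot": [0, 0, 0], "grip": 0}, {"slide": [0, 0, 0], "rot": [0, 0, 0], "grip": 0}, {"slide": [0, 0, 0], "rot": [0, 0, 0], "grip": 0}, {"slide": [0, 0, 0], "rot": [0, 0, 0], "grip": 0}]' --newtons 20

```text
time: 25.1
ee_pos: [0.4384, -0.1285, 0.1214]
eef_rot: [0.759, 0.651, 0.001, 0.001]
ft_force: [-0.3, 0.2, -0.3]
width: 0.0203
grip_force: 0.0
```

arm_command --steps '[{"slide": [0, 0, 0], "rot": [0, 0, 0], "grip": 0}, {"slide": [0, 0, 0], "rot": [0, 0, 0], "grip": 0}, {"slide": [0, 0, 0], "rot": [0, 0, 0], "grip": 0}, {"slide": [0, 0, 0], "rot": [0, 0, 0], "grip": 0}, {"slide": [0, 0, 0], "rot": [0, 0, 0], "grip": 0}, {"slide": [0, 0, 0], "rot": [0, 0, 0], "grip": 0}, {"slide": [0, 0, 0.01], "rot": [0, 0, 0], "grip": 0}, {"slide": [0, 0, 0.01], "rot": [0, 0, 0], "grip": 0}]' --newtons 25

```text
time: 26.1
ee_pos: [0.438, -0.1286, 0.1415]
eef_rot: [0.759, 0.651, 0.0, 0.0]
ft_force: [0.3, -0.1, -2.2]
width: 0.0079
grip_force: 25.0
```

arm_command --steps '[{"slide": [0, 0, 0.04], "rot": [0, 0, 0], "grip": 0}, {"slide": [0, 0, 0.04], "rot": [0, 0, 0], "grip": 0}, {"slide": [0, 0.02, 0.035], "rot": [0, 0, 2], "grip": 0}, {"slide": [0, 0.03, 0], "rot": [0, 0, 3], "grip": 0}, {"slide": [0, 0.03, 0], "rot": [0, 0, 3], "grip": 0}, {"slide": [0, 0.03, 0], "rot": [0, 0, 2], "grip": 0}, {"slide": [0, 0.01, 0], "rot": [0, 0, 0], "grip": 0}, {"slide": [0, 0, 0], "rot": [0, 0, 0], "grip": 0}]'

```text
time: 27.1
ee_pos: [0.4378, -0.0081, 0.2553]
eef_rot: [0.699, 0.715, -0.0, 0.0]
ft_force: [0.7, -1.1, -2.0]
width: 0.0078
grip_force: 25.0
```

```bash
python3 w.py w10.png; python3 - <<'E'
from h import *
p=snap('top','t10.png')
w=pickle.load(open('/tmp/wrist.pkl','rb'))
a=cv2.resize(w['pixels'][:300,:,::-1],(800,375))
b=cv2.resize(p['pixels'][160:240,205:325,::-1],(330,220),interpolation=cv2.INTER_CUBIC)
s=snap('scene');c=cv2.resize(s['pixels'][130:290,230:430,::-1],(275,220))
o=np.zeros((600,800,3),'uint8');o[:375]=a;o[375:595,:330]=b;o[375:595,340:615]=c
cv2.imwrite('pics/c11.png',o)
E
```

```text
27.15 [ 0.4379 -0.009   0.2554] [ 0.6993  0.7148 -0.0002  0.0001] [-0.4902 -0.1318  0.3736  1.8879  0.0494  1.377  -0.1071] [-0.5485 -1.4139 -1.7869]
[[ 0.9997  0.0238  0.0066  0.4375]
 [ 0.0247 -0.9655 -0.2593  0.0621]
 [ 0.0002  0.2594 -0.9658  0.4172]
 [ 0.      0.      0.      1.    ]]
```

View pics/c11.png

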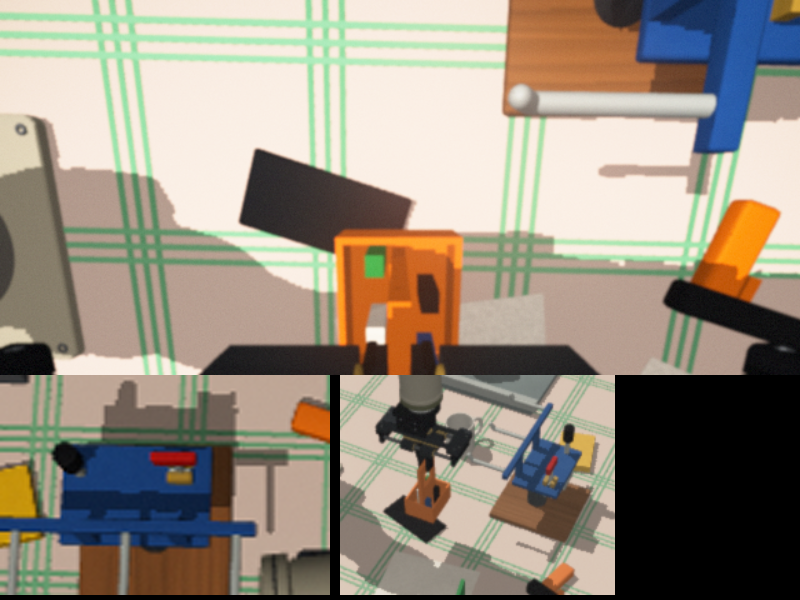

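```bash
python3 - <<'E'
from h import *
np.set_printoptions(precision=4,suppress=True)
w=pickle.load(open('/tmp/wrist.pkl','rb'))
for n,u,v,z in [('rod',440,81.8,.207),('rodface',569,84,.207),('tip',416.8,77.6,.223),('barendface',560,119,.2),('barendL',576,0,.212),('barendtopL',582,0,.212)]: print(n,pos(w,u,v,z))
E
```

```text
rod [0.5045 0.0998 0.207 ]
rodface [0.5772 0.1005 0.207 ]
tip [0.4872 0.0987 0.223 ]
barendface [0.5806 0.0825 0.2   ]
barendL [0.5689 0.1396 0.212 ]
barendtopL [0.572  0.1397 0.212 ]
```

arm_command --steps '[{"slide": [0, 0.015, -0.003], "rot": [0, 0, 0], "grip": 0}, {"slide": [0, 0.03, -0.003], "rot": [0, 0, 0], "grip": 0}, {"slide": [0, 0.04, -0.003], "rot": [0, 0, 0], "grip": 0}, {"slide": [0, 0.045, -0.003], "rot": [0, 0, 0], "grip": 0}, {"slide": [0, 0.04, -0.003], "rot": [0, 0, 0], "grip": 0}, {"slide": [0, 0.03, -0.002], "rot": [0, 0, 0], "grip": 0}, {"slide": [0, 0.02, 0], "rot": [0, 0, 0], "grip": 0}, {"slide": [0, 0.004, 0], "rot": [0, 0, 0], "grip": 0}]'

```text
time: 28.25
ee_pos: [0.4376, 0.2164, 0.2384]
eef_rot: [0.699, 0.716, -0.0, 0.0]
ft_force: [0.3, -1.0, -1.2]
width: 0.0072
grip_force: 25.0
```

```bash
python3 - <<'E'
from h import *
np.set_printoptions(precision=4,suppress=True)
p=snap('top','t12.png');w=snap('wrist');s=snap('scene')
a=cv2.resize(w['pixels'][:300,:,::-1],(800,375))
o=np.zeros((600,800,3),'uint8');o[:375]=a
o[375:595,:330]=cv2.resize(p['pixels'][160:240,205:325,::-1],(330,220),interpolation=cv2.INTER_CUBIC)
o[375:595,340:670]=cv2.resize(s['pixels'][130:230,270:420,::-1],(330,220))
cv2.imwrite('pics/c12.png',o)
s=sensors.read_state();print(s['ee_pos'],s['eef_rot'],s['ft_force'],s['torque'],s['width'])
E
```

```text
[0.4381 0.2145 0.2387] [0.6995 0.7146 0.     0.0002] [-0.0799 -0.2073 -0.9599] [-0.0958  0.0062  0.0098] 0.0075939330770044
```

View pics/c12.png

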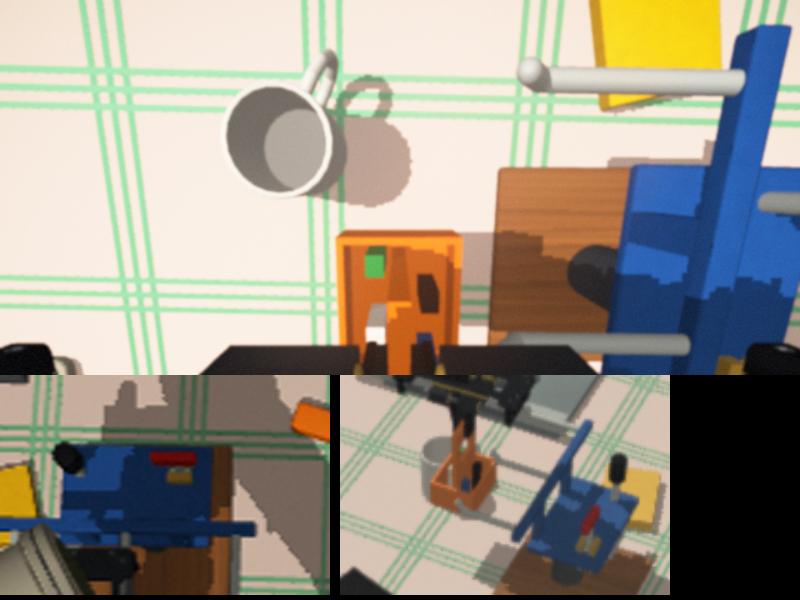

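arm_command --steps '[{"slide": [0.01, 0, 0], "rot": [0, 0, 0], "grip": 0}, {"slide": [0.012, 0, 0], "rot": [0, 0, 0], "grip": 0}, {"slide": [0.012, 0, 0], "rot": [0, 0, 0], "grip": 0}, {"slide": [0.012, 0, 0], "rot": [0, 0, 0], "grip": 0}, {"slide": [0.012, 0, 0], "rot": [0, 0, 0], "grip": 0}, {"slide": [0.012, 0, 0], "rot": [0, 0, 0], "grip": 0}, {"slide": [0, 0, 0], "rot": [0, 0, 0], "grip": 0}, {"slide": [0, 0, 0], "rot": [0, 0, 0], "grip": 0}]'

```text
time: 29.4
ee_pos: [0.5076, 0.2155, 0.2385]
eef_rot: [0.699, 0.715, -0.0, -0.0]
ft_force: [0.7, -0.7, -1.1]
width: 0.008
grip_force: 25.0
```

```bash
python3 - <<'E'
from h import *
np.set_printoptions(precision=4,suppress=True)
w=pickle.load(open('/tmp/wrist.pkl','rb'))
for n,u,v,z in [('midrod',480,275,.207),('midrod',540,275.5,.207),('Lrod',450,62,.207),('Lrod',580,66,.207),('Ltip',426,59,.223)]: print(n,pos(w,u,v,z))
s=sensors.read_state();print(s['ee_pos'],s['eef_rot'],s['ft_force'],s['torque'],s['width'])
E
```

```text
midrod [0.5353 0.2156 0.207 ]
midrod [0.5712 0.2161 0.207 ]
Lrod [0.5033 0.3302 0.207 ]
Lrod [0.5699 0.33   0.207 ]
Ltip [0.4865 0.3276 0.223 ]
[0.5076 0.2155 0.2385] [ 0.699   0.7151 -0.0001 -0.    ] [ 0.7415 -0.7495 -1.0736] [-0.0632  0.1123  0.0004] 0.007968454377670414
```

Hook y matches 0.2155, and the panel is past the tip with no contact force. Move 18 mm further in, then lower.

arm_command --steps '[{"slide": [0.01, 0, 0], "rot": [0, 0, 0], "grip": 0}, {"slide": [0.008, 0, 0], "rot": [0, 0, 0], "grip": 0}, {"slide": [0, 0, -0.005], "rot": [0, 0, 0], "grip": 0}, {"slide": [0, 0, -0.005], "rot": [0, 0, 0], "grip": 0}, {"slide": [0, 0, -0.004], "rot": [0, 0, 0], "grip": 0}, {"slide": [0, 0, -0.003], "rot": [0, 0, 0], "grip": 0}, {"slide": [0, 0, -0.001], "rot": [0, 0, 0], "grip": 0}, {"slide": [0, 0, 0], "rot": [0, 0, 0], "grip": 0}]'

```text
time: 30.4
ee_pos: [0.5259, 0.2155, 0.2206]
eef_rot: [0.699, 0.715, 0.0, 0.0]
ft_force: [0.2, 0.6, -1.3]
width: 0.0075
grip_force: 25.0
```

arm_command --steps '[{"slide": [0, 0, -0.001], "rot": [0, 0, 0], "grip": 0}, {"slide": [0, 0, -0.001], "rot": [0, 0, 0], "grip": 0}, {"slide": [0, 0, 0], "rot": [0, 0, 0], "grip": 0}, {"slide": [0, 0, 0], "rot": [0, 0, 0], "grip": 0}, {"slide": [0, 0, 0], "rot": [0, 0, 0], "grip": 0}, {"slide": [0, 0, 0], "rot": [0, 0, 0], "grip": 0}, {"slide": [0, 0, 0], "rot": [0, 0, 0], "grip": 0}, {"slide": [0, 0, 0], "rot": [0, 0, 0], "grip": 0}]'

```text
time: 31.4
ee_pos: [0.5259, 0.2155, 0.2186]
eef_rot: [0.699, 0.715, 0.0, 0.0]
ft_force: [1.1, 1.3, -1.6]
width: 0.0078
grip_force: 25.0
```

arm_command --steps '[{"slide": [0, 0, -0.001], "rot": [0, 0, 0], "grip": 0}, {"slide": [0, 0, -0.001], "rot": [0, 0, 0], "grip": 0}, {"slide": [0, 0, 0], "rot": [0, 0, 0], "grip": 0}, {"slide": [0, 0, 0], "rot": [0, 0, 0], "grip": 0}, {"slide": [0, 0, 0], "rot": [0, 0, 0], "grip": 0}, {"slide": [0, 0, 0], "rot": [0, 0, 0], "grip": 0}, {"slide": [0, 0, 0], "rot": [0, 0, 0], "grip": 0}, {"slide": [0, 0, 0], "rot": [0, 0, 0], "grip": 0}]'

```text
time: 32.4
ee_pos: [0.5261, 0.2156, 0.2179]
eef_rot: [0.699, 0.715, 0.001, 0.0]
ft_force: [-3.5, -1.6, 9.5]
width: 0.0076
grip_force: 25.0
```

arm_command --steps '[{"slide": [0, 0, 0.001], "rot": [0, 0, 0], "grip": 0}, {"slide": [0, 0, 0], "rot": [0, 0, 0], "grip": 0.15}, {"slide": [0, 0, 0], "rot": [0, 0, 0], "grip": 0.25}, {"slide": [0, 0, 0], "rot": [0, 0, 0], "grip": 0.4}, {"slide": [0, 0, 0], "rot": [0, 0, 0], "grip": 0.4}, {"slide": [0, 0, 0.01], "rot": [0, 0, 0], "grip": 0.4}, {"slide": [0, 0, 0.03], "rot": [0, 0, 0], "grip": 0.4}, {"slide": [0, 0, 0.05], "rot": [0, 0, 0], "grip": 0.4}]'

```text
time: 33.4
ee_pos: [0.5252, 0.2152, 0.308]
eef_rot: [0.699, 0.715, -0.001, -0.0]
ft_force: [0.2, 0.4, 1.5]
width: 0.0348
grip_force: 0.0
```

arm_command --steps '[{"slide": [0, -0.01, 0.05], "rot": [0, 0, 0], "grip": 0.6}, {"slide": [0, -0.03, 0.04], "rot": [0, 0, 0], "grip": 0.6}, {"slide": [0.01, -0.05, 0.03], "rot": [0, 0, 1], "grip": 0.6}, {"slide": [0.01, -0.05, 0], "rot": [0, 0, 2], "grip": 0.6}, {"slide": [0.01, -0.05, 0], "rot": [0, 0, 2], "grip": 0.6}, {"slide": [0.01, -0.05, 0], "rot": [0, 0, 2], "grip": 0.6}, {"slide": [0.01, -0.05, 0], "rot": [0, 0, 2], "grip": 0.6}, {"slide": [0.01, -0.05, 0], "rot": [0, 0, 1], "grip": 0.6}]'

```text
time: 34.4
ee_pos: [0.5859, -0.126, 0.4286]
eef_rot: [0.634, 0.774, 0.0, 0.0]
ft_force: [1.2, 0.9, -0.0]
width: 0.052
grip_force: 0.0
```

```bash
python3 - <<'E'
from h import *
np.set_printoptions(precision=4,suppress=True)
w=snap('wrist');s=snap('scene');p=snap('top')
o=np.zeros((600,800,3),'uint8')
o[:380]=cv2.resize(w['pixels'][:304,:,::-1],(800,380))
o[380:,:400]=cv2.resize(s['pixels'][130:295,250:450,::-1],(400,220),interpolation=cv2.INTER_CUBIC)
o[380:,400:]=cv2.resize(p['pixels'][160:270,205:405,::-1],(400,220),interpolation=cv2.INTER_CUBIC)
cv2.imwrite('pics/c13.png',o)
for k,q in zip('ws',(w,s)):print(k,[(np.round(d['bbox']),round(d['conf'],2)) for d in eyes.look_for('caddy_green_eye',q)[:2]])
s=sensors.read_state();print(s['ee_pos'],s['eef_rot'],s['ft_force'],s['joint_positions'])
E
```

```text
w [(array([305., 207., 346., 281.]), 0.95)]
s [(array([301., 281., 334., 328.]), 0.83)]
[ 0.5859 -0.124   0.428 ] [0.634  0.7733 0.0004 0.0001] [ 0.065   0.0172 -0.51  ] [-0.2009  0.2664  0.4514  1.1519 -0.1175  1.7471  0.4131]
```

View pics/c13.png

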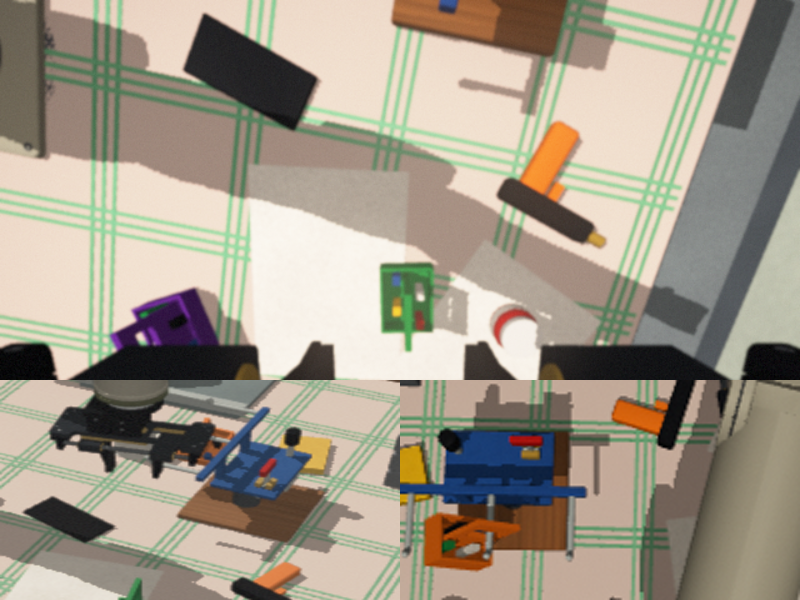

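```bash
cat > om.py <<'E'
from h import *
np.set_printoptions(precision=4,suppress=True)
def om(p,box,show=True):
    x0,y0,x1,y1=box;h=cv2.cvtColor(p['pixels'][y0:y1,x0:x1],cv2.COLOR_RGB2HSV)
    m=((h[...,0]>5)&(h[...,0]<17)&(h[...,1]>175)&(h[...,2]>60))
    if show:
        for r in m: print(''.join('#' if c else '.' for c in r))
    ys,xs=np.nonzero(m);print(m.sum(),xs.mean()+x0,ys.mean()+y0,xs.min()+x0,xs.max()+x0,ys.min()+y0,ys.max()+y0)
if __name__=='__main__':
    for i in range(2):
        om(snap('top'),(210,218,275,262),i==1)
    om(snap('scene'),(320,140,420,210))
    print(sensors.read_state()['time'])
E
python3 om.py
```

```text
928 249.82650862068965 236.51185344827587 227 274 223 250
.................................................................
.................................................................
.................................................................
.................................................................
.................................................................
.........................#############...........................
.........................#############.....#........#############
.........................#############.....################.#.#..
.........................#############....#################.#####
.........................#############....#################.#####
.........................#############....########.....#####.#.##
........................##############....#######......####.##.##
........................#############.....########......###.##...
........................#############......#######......######.#.
........................###########################.....########.
........................############################
[... 8930 characters left out ...]
..........................................................om.py:8: RuntimeWarning: Mean of empty slice.
  ys,xs=np.nonzero(m);print(m.sum(),xs.mean()+x0,ys.mean()+y0,xs.min()+x0,xs.max()+x0,ys.min()+y0,ys.max()+y0)
  ret = ret.dtype.type(ret / rcount)
Traceback (most recent call last):
  File "om.py", line 12, in <module>
    om(snap('scene'),(320,140,420,210))
    ~~^^^^^^^^^^^^^^^^^^^^^^^^^^^^^^^^^
  File "om.py", line 8, in om
    ys,xs=np.nonzero(m);print(m.sum(),xs.mean()+x0,ys.mean()+y0,xs.min()+x0,xs.max()+x0,ys.min()+y0,ys.max()+y0)
                                                                ~~~~~~^^
ValueError: zero-size array to reduction operation minimum which has no identity
```

```bash
python3 - <<'E'
from h import *
from om import om
np.set_printoptions(precision=4,suppress=True)
w=snap('wrist');t=snap('top')
c=np.array([.6128,-.1981,.14]);a=np.radians(11.3);d=np.array([-np.sin(a),np.cos(a),0])*.033
print(proj(w,c+d),proj(w,c-d))
x0,y0,x1,y1=300,200,352,290
im=w['pixels'][y0:y1,x0:x1].astype(int)
m=(im[...,1]>130)&(im[...,0]<110)
for r in m[::2]: print(''.join('#' if q else '.' for q in r))
om(t,(210,218,275,262),False)
s=sensors.read_state();print(s['time'],s['ee_pos'])
E
```

```text
[326.1295 237.6283] [325.7081 283.421 ]
....................................................
....................................................
....................................................
....................................................
....................................................
....................................................
....................................................
....................................................
.....####.####.#####..########################......
....##########################################......
.....#..........................##############......
.....#..............................#############...
.....#......................................##......
.....#..............#.......................##......
.....#..............###.....................##......
.....#..............###......................###....
.....##..............##.............................
.....#..............###.............................
.....#..............###.............................
.....#..............#########..................#....

[... 713 characters left out ...]
#########...................
........................####........................
........................####........................
........................####........................
.........................###........................
.........................###........................
.........................###........................
.........................###........................
.........................###........................
....................................................
....................................................
....................................................
726 253.45179063360882 234.80440771349862 234 274 223 251
34.9 [ 0.5859 -0.1234  0.4278]
```

arm_command --steps '[{"slide": [0.01, -0.03, -0.03], "rot": [0, 0, 0], "grip": 0.6}, {"slide": [0.01, -0.03, -0.04], "rot": [0, 0, 0], "grip": 0.6}, {"slide": [0.007, -0.0147, -0.04], "rot": [0, 0, 0], "grip": 0.6}, {"slide": [0, 0, -0.04], "rot": [0, 0, 0], "grip": 0.6}, {"slide": [0, 0, -0.02], "rot": [0, 0, 0], "grip": 0.6}, {"slide": [0, 0, 0], "rot": [0, 0, 0], "grip": 0.6}, {"slide": [0, 0, 0], "rot": [0, 0, 0], "grip": 0.6}, {"slide": [0, 0, 0], "rot": [0, 0, 0], "grip": 0.6}]'

```text
time: 35.9
ee_pos: [0.6134, -0.1993, 0.259]
eef_rot: [0.634, 0.773, 0.001, 0.001]
ft_force: [0.8, -0.1, 0.3]
width: 0.052
grip_force: 0.0
```

```bash
python3 - <<'E'
from h import *
from om import om
t=snap('top');om(t,(210,218,275,262),False)
s=snap('scene');print([(np.round(d['bbox']),round(d['conf'],2)) for d in eyes.look_for('caddy_green_eye',s)[:2]])
om(t,(210,218,275,262),True)
s=sensors.read_state();print(s['time'],s['ee_pos'],s['eef_rot'])
E
```

```text
1092 247.01923076923077 236.53846153846155 221 274 223 252
[(array([302., 282., 332., 330.]), 0.82), (array([382., 189., 389., 209.]), 0.26)]
.................................................................
.................................................................
.................................................................
.................................................................
.................................................................
.........................##.#.####.##...................###.#....
.........................#######.#####.......##.........#########
.........................##.#########......#.####..#.#.##########
................################.##.##........#####.##.##########
..............########################.....#.#####.###.##########
............##########################....##########.##########.#
............##########################....########.#.############
............##############.....#######....#######################
............############.....###################..#..############
............##########.....#######
[... 1366 characters left out ...]
...................................................
.................................................................
.................................................................
.................................................................
.................................................................
.................................................................
.................................................................
.................................................................
.................................................................
1092 247.01923076923077 236.53846153846155 221 274 223 252
36.05 [ 0.6131 -0.1993  0.2583] [0.6341 0.7733 0.0003 0.0005]
```

arm_command --steps '[{"slide": [0, 0.001, -0.03], "rot": [0, 0, 0], "grip": 0.6}, {"slide": [0, 0, -0.04], "rot": [0, 0, 0], "grip": 0.6}, {"slide": [0, 0, -0.04], "rot": [0, 0, 0], "grip": 0.6}, {"slide": [0, 0, -0.0265], "rot": [0, 0, 0], "grip": 0.6}, {"slide": [0, 0, 0], "rot": [0, 0, 0], "grip": 0}, {"slide": [0, 0, 0], "rot": [0, 0, 0], "grip": 0}, {"slide": [0, 0, 0], "rot": [0, 0, 0], "grip": 0}, {"slide": [0, 0, 0], "rot": [0, 0, 0], "grip": 0}]' --newtons 25

```text
time: 37.05
ee_pos: [0.6133, -0.1983, 0.1221]
eef_rot: [0.634, 0.773, 0.0, 0.001]
ft_force: [-0.2, 0.4, -0.5]
width: 0.0201
grip_force: 0.0
```

arm_command --steps '[{"slide": [0, 0, 0], "rot": [0, 0, 0], "grip": 0}, {"slide": [0, 0, 0], "rot": [0, 0, 0], "grip": 0}, {"slide": [0, 0, 0], "rot": [0, 0, 0], "grip": 0}, {"slide": [0, 0, 0], "rot": [0, 0, 0], "grip": 0}, {"slide": [0, 0, 0], "rot": [0, 0, 0], "grip": 0}, {"slide": [0, 0, 0], "rot": [0, 0, 0], "grip": 0}, {"slide": [0, 0, 0.01], "rot": [0, 0, 0], "grip": 0}, {"slide": [0, 0, 0.02], "rot": [0, 0, 0], "grip": 0}]' --newtons 25

```text
time: 38.05
ee_pos: [0.6125, -0.1981, 0.1515]
eef_rot: [0.634, 0.773, -0.0, -0.0]
ft_force: [0.4, -0.7, -1.3]
width: 0.0076
grip_force: 25.0
```

arm_command --steps '[{"slide": [0, 0, 0.04], "rot": [0, 0, 0], "grip": 0}, {"slide": [-0.01, 0.01, 0.04], "rot": [0, 0, 0], "grip": 0}, {"slide": [-0.025, 0.02, 0.01], "rot": [0, 0, -2], "grip": 0}, {"slide": [-0.03, 0.025, 0], "rot": [0, 0, -2], "grip": 0}, {"slide": [-0.03, 0.025, 0], "rot": [0, 0, -2], "grip": 0}, {"slide": [-0.03, 0.025, 0], "rot": [0, 0, -2], "grip": 0}, {"slide": [-0.03, 0.025, 0], "rot": [0, 0, -2], "grip": 0}, {"slide": [-0.02, 0.02, 0], "rot": [0, 0, 0], "grip": 0}]'

```text
time: 39.05
ee_pos: [0.437, -0.0476, 0.2426]
eef_rot: [0.699, 0.715, 0.001, 0.001]
ft_force: [-0.1, -0.0, -0.4]
width: 0.0077
grip_force: 25.0
```

arm_command --steps '[{"slide": [0, 0.01, 0], "rot": [0, 0, 0], "grip": 0}, {"slide": [0, 0, 0], "rot": [0, 0, 0], "grip": 0}, {"slide": [0, 0, 0], "rot": [0, 0, 0], "grip": 0}, {"slide": [0, 0, 0], "rot": [0, 0, 0], "grip": 0}, {"slide": [0, 0, 0], "rot": [0, 0, 0], "grip": 0}, {"slide": [0, 0, 0], "rot": [0, 0, 0], "grip": 0}, {"slide": [0, 0, 0], "rot": [0, 0, 0], "grip": 0}, {"slide": [0, 0, 0], "rot": [0, 0, 0], "grip": 0}]'

```text
time: 40.05
ee_pos: [0.4379, -0.0382, 0.2411]
eef_rot: [0.699, 0.715, 0.0, 0.0]
ft_force: [-0.4, 0.3, -1.3]
width: 0.008
grip_force: 25.0
```

```bash
python3 - <<'E'
from h import *
from om import om
for i in range(7):
    t=snap('top')
    om(t,(210,218,275,262),i==6)
s=sensors.read_state();print(s['time'],s['ee_pos'],s['eef_rot'],s['ft_force'])
E
```

```text
775 254.16258064516128 235.76129032258063 234 274 223 251
828 254.65338164251207 236.21135265700482 234 274 223 251
829 253.8214716525935 236.89143546441497 234 274 223 251
832 252.83653846153845 236.9158653846154 234 274 223 251
944 249.77860169491527 236.67266949152543 228 274 223 251
971 248.5859938208033 236.61483007209063 225 274 223 251
.................................................................
.................................................................
.................................................................
.................................................................
.................................................................
.........................##########.#.......................#....
.........................###.##.###..#.....#............#########
.........................####..###..#......#....#........########
...................###################.....##..##.#.#...##.#####.
.................#####################....###########...#########
.................#####################....#######..##...#.#######
.................############
[... 1593 characters left out ...]
...........................
.................................................................
.................................................................
.................................................................
.................................................................
.................................................................
.................................................................
.................................................................
.................................................................
945 248.78624338624337 236.71428571428572 226 274 223 251
40.4 [ 0.4379 -0.0382  0.2411] [0.6991 0.715  0.0001 0.0001] [ 0.2858 -0.64   -2.121 ]
```

arm_command --steps '[{"slide": [0, 0, 0], "rot": [0, 0, 0], "grip": 0}, {"slide": [0, 0, 0], "rot": [0, 0, 0], "grip": 0}, {"slide": [0, 0, 0], "rot": [0, 0, 0], "grip": 0}, {"slide": [0, 0, 0], "rot": [0, 0, 0], "grip": 0}, {"slide": [0, 0, 0], "rot": [0, 0, 0], "grip": 0}, {"slide": [0, 0, 0], "rot": [0, 0, 0], "grip": 0}, {"slide": [0, 0, 0], "rot": [0, 0, 0], "grip": 0}, {"slide": [0, 0, 0], "rot": [0, 0, 0], "grip": 0}]'

```text
time: 41.4
ee_pos: [0.4379, -0.0382, 0.2411]
eef_rot: [0.699, 0.715, 0.0, 0.0]
ft_force: [-0.2, 0.3, -1.3]
width: 0.0079
grip_force: 25.0
```

arm_command --steps '[{"slide": [0, 0, 0], "rot": [0, 0, 0], "grip": 0}, {"slide": [0, 0, 0], "rot": [0, 0, 0], "grip": 0}, {"slide": [0, 0, 0], "rot": [0, 0, 0], "grip": 0}, {"slide": [0, 0, 0], "rot": [0, 0, 0], "grip": 0}, {"slide": [0, 0, 0], "rot": [0, 0, 0], "grip": 0}, {"slide": [0, 0, 0], "rot": [0, 0, 0], "grip": 0}, {"slide": [0, 0, 0], "rot": [0, 0, 0], "grip": 0}, {"slide": [0, 0, 0], "rot": [0, 0, 0], "grip": 0}]'

```text
time: 42.4
ee_pos: [0.4378, -0.0382, 0.2411]
eef_rot: [0.699, 0.715, 0.0, 0.0]
ft_force: [-0.3, 0.4, -1.4]
width: 0.0077
grip_force: 25.0
```

arm_command --steps '[{"slide": [0, 0, 0], "rot": [0, 0, 0], "grip": 0}, {"slide": [0, 0, 0], "rot": [0, 0, 0], "grip": 0}, {"slide": [0, 0, 0], "rot": [0, 0, 0], "grip": 0}, {"slide": [0, 0, 0], "rot": [0, 0, 0], "grip": 0}, {"slide": [0, 0, 0], "rot": [0, 0, 0], "grip": 0}, {"slide": [0, 0, 0], "rot": [0, 0, 0], "grip": 0}, {"slide": [0, 0, 0], "rot": [0, 0, 0], "grip": 0}, {"slide": [0, 0, 0], "rot": [0, 0, 0], "grip": 0}]'

```text
time: 43.4
ee_pos: [0.4379, -0.0382, 0.2411]
eef_rot: [0.699, 0.715, 0.0, 0.0]
ft_force: [0.1, -0.4, -0.9]
width: 0.0078
grip_force: 25.0
```

arm_command --steps '[{"slide": [0, 0, 0], "rot": [0, 0, 0], "grip": 0}, {"slide": [0, 0, 0], "rot": [0, 0, 0], "grip": 0}, {"slide": [0, 0, 0], "rot": [0, 0, 0], "grip": 0}, {"slide": [0, 0, 0], "rot": [0, 0, 0], "grip": 0}, {"slide": [0, 0, 0], "rot": [0, 0, 0], "grip": 0}, {"slide": [0, 0, 0], "rot": [0, 0, 0], "grip": 0}, {"slide": [0, 0, 0], "rot": [0, 0, 0], "grip": 0}, {"slide": [0, 0, 0], "rot": [0, 0, 0], "grip": 0}]'

```text
time: 44.4
ee_pos: [0.4379, -0.0382, 0.2411]
eef_rot: [0.699, 0.715, 0.0, 0.0]
ft_force: [-0.5, 0.4, -1.6]
width: 0.0081
grip_force: 25.0
```

```bash
cat > sw.py <<'E'
from h import *
def green_left(p,v0=240,v1=252): # leftmost saturated orange, and tray mean, rows of the tray
    h=cv2.cvtColor(p['pixels'][v0:v1,205:285],cv2.COLOR_RGB2HSV)
    m=(h[...,0]>5)&(h[...,0]<17)&(h[...,1]>175)&(h[...,2]>60)
    c=m.sum(0);i=np.nonzero(c>3)[0];return i[0]+205,i[-1]+205
if __name__=='__main__':
    L=[]
    for i in range(12):
        L.append(tuple(map(int,green_left(snap('top')))))
    print(L,sensors.read_state()['time'])
    t=snap('top')
    for y in(-.044,.044):print(proj(t,[.491,.215+y,.143]),proj(t,[.491,.215+y,.098]))
E
python3 sw.py
```

```text
[(234, 284), (234, 284), (234, 284), (234, 284), (234, 284), (234, 284), (232, 284), (232, 284), (234, 284), (234, 284), (234, 284), (234, 284)] 45.0
[267.38753077 249.1624069 ] [269.38015862 251.03224732]
[237.77320347 248.3636806 ] [240.72270975 250.25811377]
```

arm_command --steps '[{"slide": [0, 0.015, 0], "rot": [0, 0, 0], "grip": 0}, {"slide": [0, 0.025, -0.001], "rot": [0, 0, 0], "grip": 0}, {"slide": [0, 0.03, -0.001], "rot": [0, 0, 0], "grip": 0}, {"slide": [0, 0.03, 0], "rot": [0, 0, 0], "grip": 0}, {"slide": [0, 0.025, 0], "rot": [0, 0, 0], "grip": 0}, {"slide": [0, 0.013, 0], "rot": [0, 0, 0], "grip": 0}, {"slide": [0, 0, 0], "rot": [0, 0, 0], "grip": 0}, {"slide": [0, 0, 0], "rot": [0, 0, 0], "grip": 0}]'

```text
time: 46.05
ee_pos: [0.4379, 0.0989, 0.2391]
eef_rot: [0.699, 0.715, -0.0, 0.0]
ft_force: [-0.1, 0.1, -1.3]
width: 0.0077
grip_force: 25.0
```

arm_command --steps '[{"slide": [0, 0, 0], "rot": [0, 0, 0], "grip": 0}, {"slide": [0, 0, 0], "rot": [0, 0, 0], "grip": 0}, {"slide": [0, 0, 0], "rot": [0, 0, 0], "grip": 0}, {"slide": [0, 0, 0], "rot": [0, 0, 0], "grip": 0}, {"slide": [0, 0, 0], "rot": [0, 0, 0], "grip": 0}, {"slide": [0, 0, 0], "rot": [0, 0, 0], "grip": 0}, {"slide": [0, 0, 0], "rot": [0, 0, 0], "grip": 0}, {"slide": [0, 0, 0], "rot": [0, 0, 0], "grip": 0}]'

```text
time: 47.05
ee_pos: [0.4379, 0.0998, 0.2391]
eef_rot: [0.699, 0.715, 0.0, 0.0]
ft_force: [0.4, -0.1, -0.8]
width: 0.0077
grip_force: 25.0
```

arm_command --steps '[{"slide": [0, 0, 0], "rot": [0, 0, 0], "grip": 0}, {"slide": [0, 0, 0], "rot": [0, 0, 0], "grip": 0}, {"slide": [0, 0, 0], "rot": [0, 0, 0], "grip": 0}, {"slide": [0, 0, 0], "rot": [0, 0, 0], "grip": 0}, {"slide": [0, 0, 0], "rot": [0, 0, 0], "grip": 0}, {"slide": [0, 0, 0], "rot": [0, 0, 0], "grip": 0}, {"slide": [0, 0, 0], "rot": [0, 0, 0], "grip": 0}, {"slide": [0, 0, 0], "rot": [0, 0, 0], "grip": 0}]'

```text
time: 48.05
ee_pos: [0.4379, 0.0998, 0.2391]
eef_rot: [0.699, 0.715, 0.0, 0.0]
ft_force: [-1.1, 0.3, -0.9]
width: 0.0074
grip_force: 25.0
```

arm_command --steps '[{"slide": [0, 0, 0], "rot": [0, 0, 0], "grip": 0}, {"slide": [0, 0, 0], "rot": [0, 0, 0], "grip": 0}, {"slide": [0, 0, 0], "rot": [0, 0, 0], "grip": 0}, {"slide": [0, 0, 0], "rot": [0, 0, 0], "grip": 0}, {"slide": [0, 0, 0], "rot": [0, 0, 0], "grip": 0}, {"slide": [0, 0, 0], "rot": [0, 0, 0], "grip": 0}, {"slide": [0, 0, 0], "rot": [0, 0, 0], "grip": 0}, {"slide": [0, 0, 0], "rot": [0, 0, 0], "grip": 0}]'

```text
time: 49.05
ee_pos: [0.4379, 0.0998, 0.2391]
eef_rot: [0.699, 0.715, 0.0, 0.0]
ft_force: [-1.3, 0.7, -1.9]
width: 0.0077
grip_force: 25.0
```

```bash
python3 - <<'E'
from h import *
from sw import green_left
# wrist view shows orange caddy ahead (+y): track its orange box
L=[]
for i in range(10):
    w=snap('wrist');h=cv2.cvtColor(w['pixels'][:265,380:600],cv2.COLOR_RGB2HSV)
    m=(h[...,0]>5)&(h[...,0]<17)&(h[...,1]>200)&(h[...,2]>90)
    ys,xs=np.nonzero(m);L.append((int(m.sum()),round(xs.mean()+380,1),round(ys.mean(),1),int(np.percentile(ys,2)),int(np.percentile(ys,98))))
print(L)
for r in m[::8,::4]: print(''.join('#' if q else '.' for q in r))
s=sensors.read_state();print(s['time'],s['ee_pos'],s['ft_force'])
for X in ([.491,.259,.143],[.491,.171,.143],[.561,.171,.143],[.561,.259,.143],[.526,.248,.238],[.526,.182,.238]):print(X,proj(w,X).round())
E
```

```text
[(13559, np.float64(477.5), np.float64(71.7), 2, 140), (13701, np.float64(476.7), np.float64(70.5), 1, 138), (13674, np.float64(476.6), np.float64(70.6), 1, 139), (12947, np.float64(480.1), np.float64(73.9), 3, 142), (12514, np.float64(481.9), np.float64(75.7), 3, 147), (12184, np.float64(479.9), np.float64(77.2), 3, 152), (12041, np.float64(481.0), np.float64(78.9), 4, 156), (12272, np.float64(479.7), np.float64(80.9), 4, 159), (12213, np.float64(479.9), np.float64(80.9), 4, 159), (12101, np.float64(480.4), np.float64(79.1), 4, 157)]
..........................###############..............
........................#################..............
......................###################..............
........###..####..#####################...............
......#...........######################...............
.................#####.#################...............
.................#######################...............
............................############...............
............................##########.................
....#......#...............###########.................
[... 927 characters left out ...]
.........................
.......................................................
.......................................................
.......................................................
.......................................................
.......................................................
...................................................##..
...................................................####
49.55 [0.4378701  0.09979682 0.23909075] [-0.75093099  0.81207707 -1.32704849]
[0.491, 0.259, 0.143] [403.  10.]
[0.491, 0.171, 0.143] [393. 149.]
[0.561, 0.171, 0.143] [489. 151.]
[0.561, 0.259, 0.143] [510.  13.]
[0.526, 0.248, 0.238] [545. -48.]
[0.526, 0.182, 0.238] [516. 126.]
```

arm_command --steps '[{"slide": [0.01, 0, 0], "rot": [0, 0, 0], "grip": 0}, {"slide": [0.012, 0, 0], "rot": [0, 0, 0], "grip": 0}, {"slide": [0.012, 0, 0], "rot": [0, 0, 0], "grip": 0}, {"slide": [0.012, 0, 0], "rot": [0, 0, 0], "grip": 0}, {"slide": [0.012, 0, 0], "rot": [0, 0, 0], "grip": 0}, {"slide": [0.012, 0, 0], "rot": [0, 0, 0], "grip": 0}, {"slide": [0, 0, 0], "rot": [0, 0, 0], "grip": 0}, {"slide": [0, 0, 0], "rot": [0, 0, 0], "grip": 0}]'

```text
time: 50.55
ee_pos: [0.5077, 0.0998, 0.239]
eef_rot: [0.699, 0.715, -0.0, -0.0]
ft_force: [0.4, 0.5, -1.0]
width: 0.0075
grip_force: 25.0
```

arm_command --steps '[{"slide": [0.01, 0, 0], "rot": [0, 0, 0], "grip": 0}, {"slide": [0.008, 0, 0], "rot": [0, 0, 0], "grip": 0}, {"slide": [0, 0, -0.005], "rot": [0, 0, 0], "grip": 0}, {"slide": [0, 0, -0.005], "rot": [0, 0, 0], "grip": 0}, {"slide": [0, 0, -0.005], "rot": [0, 0, 0], "grip": 0}, {"slide": [0, 0, -0.0035], "rot": [0, 0, 0], "grip": 0}, {"slide": [0, 0, 0], "rot": [0, 0, 0], "grip": 0}, {"slide": [0, 0, 0], "rot": [0, 0, 0], "grip": 0}]'

```text
time: 51.55
ee_pos: [0.5259, 0.0998, 0.2208]
eef_rot: [0.699, 0.715, 0.0, 0.0]
ft_force: [-0.0, -0.9, -0.8]
width: 0.0077
grip_force: 25.0
```

arm_command --steps '[{"slide": [0, 0, -0.0015], "rot": [0, 0, 0], "grip": 0}, {"slide": [0, 0, 0], "rot": [0, 0, 0], "grip": 0}, {"slide": [0, 0, 0], "rot": [0, 0, 0], "grip": 0}, {"slide": [0, 0, -0.001], "rot": [0, 0, 0], "grip": 0}, {"slide": [0, 0, 0], "rot": [0, 0, 0], "grip": 0}, {"slide": [0, 0, 0], "rot": [0, 0, 0], "grip": 0}, {"slide": [0, 0, 0], "rot": [0, 0, 0], "grip": 0}, {"slide": [0, 0, 0], "rot": [0, 0, 0], "grip": 0}]'

```text
time: 52.55
ee_pos: [0.5261, 0.0997, 0.2186]
eef_rot: [0.699, 0.715, 0.0, 0.0]
ft_force: [-2.1, -0.6, 5.6]
width: 0.0077
grip_force: 25.0
```

arm_command --steps '[{"slide": [0, 0, 0.0005], "rot": [0, 0, 0], "grip": 0}, {"slide": [0, 0, 0], "rot": [0, 0, 0], "grip": 0}, {"slide": [0, 0, 0], "rot": [0, 0, 0], "grip": 0.12}, {"slide": [0, 0, 0], "rot": [0, 0, 0], "grip": 0.15}, {"slide": [0, 0, 0], "rot": [0, 0, 0], "grip": 0.2}, {"slide": [0, 0, 0], "rot": [0, 0, 0], "grip": 0.3}, {"slide": [0, 0, 0], "rot": [0, 0, 0], "grip": 0.4}, {"slide": [0, 0, 0], "rot": [0, 0, 0], "grip": 0.4}]'

```text
time: 53.55
ee_pos: [0.5259, 0.0998, 0.2186]
eef_rot: [0.699, 0.715, 0.0, 0.0]
ft_force: [0.1, 0.3, -0.3]
width: 0.0333
grip_force: 0.0
```

arm_command --steps '[{"slide": [0, 0, 0.01], "rot": [0, 0, 0], "grip": 0.4}, {"slide": [0, 0, 0.02], "rot": [0, 0, 0], "grip": 0.4}, {"slide": [0, 0, 0.03], "rot": [0, 0, 0], "grip": 0.4}, {"slide": [0, 0, 0.05], "rot": [0, 0, 0], "grip": 0.4}, {"slide": [-0.01, -0.04, 0.04], "rot": [0, 0, 0], "grip": 0.4}, {"slide": [-0.01, -0.04, 0], "rot": [0, 0, 0], "grip": 0.4}, {"slide": [-0.01, -0.04, 0], "rot": [0, 0, 0], "grip": 0.4}, {"slide": [0, -0.03, 0], "rot": [0, 0, 0], "grip": 0.4}]'

```text
time: 54.55
ee_pos: [0.4953, -0.0522, 0.3699]
eef_rot: [0.7, 0.715, 0.001, 0.001]
ft_force: [0.1, 1.0, -0.2]
width: 0.0348
grip_force: 0.0
```

```bash
cat > chk.py <<'E'
from h import *
def stat(p,box,lo,hi):
    x0,y0,x1,y1=box;h=cv2.cvtColor(p['pixels'][y0:y1,x0:x1],cv2.COLOR_RGB2HSV)
    m=(h[...,0]>lo)&(h[...,0]<hi)&(h[...,1]>160)&(h[...,2]>50)
    ys,xs=np.nonzero(m)
    if not len(xs):return 0
    return (int(m.sum()),round(float(xs.mean())+x0,1),round(float(ys.mean())+y0,1),int(xs.min())+x0,int(xs.max())+x0,int(ys.max())+y0),m
if __name__=='__main__':
    for i in range(8):
        t=snap('top');g=stat(t,(250,200,330,275),40,80);o=stat(t,(205,238,285,262),5,17)
        print(g and g[0],o and o[0])
    if g:
        for r in g[1]: print(''.join('#' if q else '.' for q in r))
    for y in(.056,.144):print(proj(t,[.491,y,.143]),proj(t,[.526,y,.238]))
    s=sensors.read_state();print(s['time'],s['ee_pos'],s['ft_force'])
E
python3 chk.py
```

```text
(465, 292.5, 239.9, 278, 306, 251) (390, 256.4, 244.3, 234, 276, 251)
(465, 292.5, 239.8, 278, 306, 251) (390, 256.4, 244.3, 234, 276, 251)
(464, 292.5, 239.9, 278, 306, 251) (390, 256.4, 244.3, 234, 276, 251)
(464, 292.5, 239.9, 278, 306, 251) (390, 256.4, 244.3, 234, 276, 251)
(461, 292.5, 239.9, 278, 306, 251) (390, 256.4, 244.3, 234, 276, 251)
(467, 292.5, 239.9, 278, 306, 251) (390, 256.4, 244.3, 234, 276, 251)
(464, 292.5, 239.9, 278, 306, 251) (389, 256.4, 244.2, 234, 276, 251)
(463, 292.5, 239.9, 278, 306, 251) (389, 256.4, 244.2, 234, 276, 251)
................................................................................
................................................................................
................................................................................
................................................................................
................................................................................
................................................................................
......................................................
[... 5028 characters left out ...]
....................
................................................................................
................................................................................
................................................................................
................................................................................
................................................................................
................................................................................
[306.14990291 250.20786458] [304.86924104 233.34890978]
[276.48196293 249.4076923 ] [273.09219805 232.50432548]
54.95 [ 0.49600103 -0.04914123  0.36864398] [ 0.15963439 -0.3192454   0.00423078]
```

```bash
python3 - <<'E'
from h import *
a=cv2.imread('pics/t10.png').astype(int);L=[]
for i in range(6):
    t=snap('top','tz.png');b=cv2.imread('pics/tz.png').astype(int)
    d=(np.abs(a-b).max(2)>35)[215:260,215:275]
    L.append((int(d.sum()),float(np.nonzero(d)[1].mean().round(2))))
print(L)
for r in d: print(''.join('#' if q else '.' for q in r))
for X in([.491,.259,.143],[.491,.171,.143],[.561,.171,.143],[.526,.248,.238],[.526,.182,.238]):print(proj(t,X).round(1)-[215,215])
for n in('caddy_orange_eye','caddy_green_eye','caddy_white_eye'):print(n,[(np.round(q['bbox']),round(q['conf'],2)) for q in eyes.look_for(n,t)[:4]])
E
```

```text
[(706, 41.69), (706, 41.74), (703, 41.69), (700, 41.71), (705, 41.7), (704, 41.68)]
............................................................
............................................................
............................................................
................................#.....##....#...............
................................##....##....#######.........
................................##....###...########........
................................##....###...#########.......
............................................................
......................................####.........#########
......................................######.....###########
......................................######################
......................................................######
........................######.......###..######...#########
........................##.##....####..#....###.....########
........................##.......####...............########
........................##....#######.........####..##.#####
.......................###...###.####.##
[... 1386 characters left out ...]
.....................................
............................................................
............................................................
............................................................
............................................................
............................................................
[22.8 33.4]
[52.4 34.2]
[53.5 10.9]
[20.6 16.5]
[44.4 17.1]
caddy_orange_eye [(array([406., 299., 442., 333.]), 0.96), (array([237., 226., 275., 246.]), 0.83), (array([463., 290., 492., 322.]), 0.59)]
caddy_green_eye [(array([279., 227., 307., 251.]), 0.69), (array([204., 184., 299., 250.]), 0.39)]
caddy_white_eye [(array([204., 185., 298., 246.]), 0.69)]
```

```bash
python3 -c "
from bench import order
print(order.close_job())"
```

```text
the job is handed in; nothing more can be done
None
```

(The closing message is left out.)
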